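# Draw the plugs of a candle mould

### The job

The candle mould is being opened up for the next batch: first turn the heater dial to the long red tick, and only then use the puller on every tapped plug in the mould block: thread it in, draw the plug straight out and stand it upright on the floor of the steel tray, never touching a plug with the fingers. Also slide the wick bobbin up off its post and put it in the plywood crate, and finish with the puller back upright in its stand. Leave the candlesticks, candles, glass, jar and book where they are.

Things in the scene. Friction and masses are not known exactly. Their poses are not given: they have to be found in the camera images.
- plug1_mouth (a point): tapped aluminium plug, 64 x 64 x 50 mm square block, 0.3 kg, flush in a well of the mould block, held by its weight alone; it cannot turn there. This point: centre of its top face, z up, x and y along its sides. None if absent. Round hole 48 mm wide, 34 mm deep, with two brass thread lips on its +y and -y sides and two entry gaps, 15 mm wide, on its +x and -x sides (red dashes on the top face).
- plug2_mouth (a point): second plug, like plug1 (None if absent). To thread: lower the puller, lugs along the plug's x axis, until its collar sits on the top face, then turn it 90 degrees clockwise seen from above (65 to 115 hold; a stop is met near 115). To free it: collar down on the top face, turn back anticlockwise by the same angle, lift.
- plug3_mouth (a point): third plug, like plug1 (None if absent). The lips are 24 mm apart and slope down to 11 mm below the top face; once threaded, the puller rises 4 to 6 mm before the plug lifts, then the plug hangs on the lugs, loose by 4 mm sideways. It stays where it is when the puller is turned in it on the tray's floor.
- puller_grip (a point): the puller: steel rod 14 mm thick, 113 mm tall, 0.25 kg; red T-handle bar on top, 70 mm along x, 14 mm along y, 28 mm high. This point: centre of the bar, z up the rod. Brass collar disc, 60 mm wide, 6 mm thick, underside 78 mm below this point. Tip 99 mm below; its two lugs point along +x and -x like the bar (40 mm over both, 10 mm wide, 8 mm high). Same after half a turn.
- stand_hole (a point): the puller's stand, a fixed dark wooden block 100 x 100 x 40 mm. This point is the centre of its round 48 mm hole (32 mm deep) at the top face, 40 mm above the bench. The puller stands in it with its collar resting on the top face, at any yaw, loose: the hole leaves 4 mm play all round the lugs.
- block: fixed green mould block, 104 (x) x 280 (y) x 60 mm high, origin at the centre of its underside; square wells 67 mm wide, 50 mm deep at y = -86, 0 and 86 mm, some holding a plug, the rest empty.
- tray: loose steel tray for the plugs, 120 (x) x 320 (y) x 22 mm high, walls 5 mm, floor 5 mm, 0.7 kg, origin at the centre of its underside. It may get knocked aside.
- dial (a joint): heater dial on a grey box: angle in rad, clockwise from above, 0 to 4.8. The scale has nine ticks 0.6 rad apart from 0 to 4.8; the long red tick is at 2.4. It stays where it is left (friction 0.04 N m).
- dial_grip (a point): point on the dial's upright axis, 84 mm above the bench, at the height to grip. The dial is a bar 58 mm long (along x of this point), 14 mm wide, from 61 to 95 mm above the bench, on a 60 mm disc; the white pointer is on its -x end. The grey box under it is 130 x 130 x 50 mm. x and y turn with the dial; at value 0 the pointer lies to the box's -x side.
- bobbin_mid (a point): wick bobbin, 60 mm wide over its flanges (the same 60 mm for gripping all the way up), 70 mm high, 24 mm bore, 0.16 kg; this point is its centre on the axis, half-way up. It stands over a steel post, its foot 12 mm above the bench.
- post: fixed upright post on a round 90 mm foot 12 mm high: 16 mm thick, its top 115 mm above the bench; origin at the centre of the underside.
- crate: loose plywood crate for the bobbin, 150 x 150 x 50 mm high, walls 6 mm, floor 6 mm, 0.5 kg; origin at the centre of its underside. It may get knocked aside.
- candlestick_a: tall brass candlestick, 84 mm wide, 160 mm high, at the back; origin at the centre of its underside. Leave it where it is.
- candlestick_b: shorter brass candlestick, 84 mm wide, 120 mm high, at the back; origin at the centre of its underside. Leave it where it is.
- pillar: cream pillar candle, 56 mm wide, 90 mm high, standing on the bench; origin at the centre of its underside. Leave it where it is.
- votive: small brass votive cup, 48 mm wide, 42 mm high; origin at the centre of its underside. Leave it where it is.
- wineglass: stemmed wine glass, 76 mm wide, 190 mm high, at the back; origin at the centre of its underside. Leave it where it is.
- jar: lidded jar, 80 mm wide, 110 mm high; origin at the centre of its underside. Leave it where it is.
- book: blue book lying flat, 130 x 190 x 22 mm; origin at the centre of its underside. Leave it where it is.
Mind the look-alikes: they are no part of the job. Leave any black look-alike of the part that bears bobbin_mid alone.

How it is judged:
By the outcome, as a careful person would: the job done as asked, in the order asked, and still so for the second after the job is handed in, with the robot touching nothing.
Of plug1, plug2, plug3 only 2 to 3 are there at a start; the rules pass over those that are not, and their reading is None.
At some moment in a run one of tray, crate may be knocked a few centimetres aside while the robot is not near it.
It also fails if it takes over 210 s, if anything falls off the work surface, if the arm or the gripper's body presses on something with over 40 N, if the wrist force passes 120 N, or if a joint passes its speed limit or range.

### The arm

A 6-joint arm with a two-finger parallel gripper is mounted at the origin on the work surface. World frame = base frame: x ahead of the robot, y to its left, z up, the work surface at z = 0. Lengths are in mm, angles in rad, forces in N, time in s.
With the tool pointing down it reaches from about 275 to 1000 mm from the base axis. Payload 8.4 kg.
Tool frame: the origin (TCP) lies between the finger pads; the fingertips stand 17 mm ahead of it and the grasp point (between the pads) lies 2 mm behind it (r.tcp_to_tips is the distance from the TCP to the fingertips, in mm); z points along the fingers, y is the line along which they close (so a half turn about z gives the same grasp; the last joint's range is limited). The gripper opens to 85 mm and grips with 20 to 120 N. Pads are 22 mm wide; open, the fingers measure 114 mm over their backs; the gripper's body (76 mm by 85 mm) begins 54 mm behind the grasp point. The pads swing forward as they close: fully open they stand 13 mm farther back than shut.
Start: joints at [1.195, 0.353, 1.633, -0, 1.155, -0.002], TCP at [228.221, 581.845, 248.281] pointing down, gripper open.
Joint ranges: [-2.63, 2.63], [-0.92, 2.1], [0.06, 2.66], [-1.3, 4.44], [0, 2.69], [-3.02, 3.02]. Speed limits (rad/s): [2.22, 2.22, 2.79, 3.14, 3.14, 3.14].

### API

Orientations are given as [roll, pitch, yaw] about the fixed x, y, z axes, in that order (R = Rz(yaw) Ry(pitch) Rx(roll)).
In Python, from rig import r gives the robot as it stands. The module is installed in compiled form; this text tells all that it offers.
- The arm moves only by the tool apply_moves, never from a script. Its argument "series" is text: rows parted by semicolons, each of 7 numbers parted by spaces: the shift along the tool's x, y, z in cm, then the turn, a rotation vector about the tool's x, y, z in rad, then the gripper's target within -1 to 1 (shut at 1, half-way at 0, fully open at -1). In form: tx ty tz rx ry rz fingers; .... A call has exactly 10 rows; each row shifts and turns the commanded pose from where the row before left it, along the tool's axes as they then stand; what a row does not reach is not made up. A row lasts 1/12 s, in which the tool goes at most 41.7 mm and 7.16 degrees, less where a joint would pass 70% of its speed; a pose out of reach is approached as far as the arm can. A call with a gripper value outside its range is refused whole. The fingers move at their own pace and stop on an object; "squeeze" is the grip in N (left out, the last holds). Time passes only in rows, so rows that do not move let the fingers close, or fill a call up. It gives the time, the measured TCP pose, the force and the opening at its end, in the units of the state.
- r.sense(): the state, without advancing time (a new reading comes with each control period).
- r.grab_frame(name): name is "scene" or "top" or "wrist"; returns the picture (420x560x3 uint8, blue, green, red); there is no depth.
- r.camera_info(name): a dict with "K" (3x3 intrinsics, pixels), "extrinsics" (4x4, takes a point from camera to world coordinates). Camera axes: x right, y down, z forward; pixel columns grow to the right and rows downward; lengths in mm; the calibration is good to about 2 mm. A picture is of the moment at which its call begins: read the wrist's pose just before it. camera_info takes no time and is no camera call; for the wrist camera it gives the pose at the moment of the call.
- r.sign_off(): hands the job in, once; it reports no verdict.
The state is a dict: "clock": time; "qpos": joint angles; "qvel": joint speeds; "joint_efforts": joint torques, N m; "eef_pos": TCP position; "tcp_rot": TCP orientation; "contact_force": force on the tool from outside, world axes, zero at the start; "wrist_torque": the same for the moment, N m; "opening": opening from 0.0 (shut) to 1.0 (fully open).
Only numpy, scipy, OpenCV 4.12 (cv2) and the standard library are available. Lean on these libraries where they do the work, as an engineer would, in place of code of your own. Each camera call takes 0.05 s, during which the arm holds its last target. There are 200 camera calls.

## Working session

There is one attempt and no reset: what is moved stays moved. The work goes in short steps, Python scripts to look and compute and a tool call to move; the robot and the scene stay as the last step left them, time stands still between calls to the robot, and variables do not carry over. Pictures are saved under pics/ and viewed, on a budget of 14 in all, crops included, one or two more only if the job needs it, and the job is handed in when it is done.

Besides the shell and the picture viewer there is one more tool, called after ">>>" by a JSON object that holds its "name" and its "arguments", one argument or row to a line. apply_moves: Moves the arm, as the interface text tells. Its arguments: {"type":"object","properties":{"series":{"type":"string"},"squeeze":{"type":"number"}},"required":["series"]}

```bash
mkdir -p pics; python3 - <<'E'
from rig import r
import cv2,numpy as np
s=r.sense();print(s)
a=r.grab_frame("scene");b=r.grab_frame("top")
cv2.imwrite("pics/scene0.png",a);cv2.imwrite("pics/top0.png",b)
for n in("scene","top","wrist"):print(n,r.camera_info(n)["K"],r.camera_info(n)["extrinsics"])
E
```

```text
{'clock': 0.0, 'qpos': array([ 1.19458312e+00,  3.53653218e-01,  1.63414993e+00, -1.05356024e-05,
        1.15521058e+00, -2.42259567e-03]), 'qvel': array([ 0.00058129,  0.00153084, -0.00044708,  0.00070487,  0.00141438,
        0.00104886]), 'joint_efforts': array([-4.33331679e-04, -6.05258989e+01, -3.42068803e+01, -4.14000363e-05,
        9.61326412e-03, -2.62431143e-05]), 'eef_pos': array([228.06189719, 581.40453106, 247.55174582]), 'tcp_rot': array([-3.14017156e+00,  6.19003910e-06,  2.76780631e+00]), 'contact_force': array([-0.22591865, -0.3586832 , -0.23950347]), 'wrist_torque': array([0.01219988, 0.01564102, 0.00320149]), 'opening': 1.001258876611138}
scene [[513.07484361   0.         282.52897547]
 [  0.         513.07484361 212.7962336 ]
 [  0.           0.           1.        ]] [[-2.31600666e-01  7.13308554e-01 -6.61477164e-01  1.49487908e+03]
 [ 9.72695674e-01  1.59332629e-01 -1.68749044e-01  2.81001422e+02]
 [-1.49752413e-02 -6.82498367e-01 -7.30733687e-01  1.10563550e+03]
 [ 0.00000000e+00  0.00000000e+00  0.00000000e+00  1.00000000e+00]]
top [[421.77169725   0.         285.31219554]
 [  0.         421.77169725 211.05871003]
 [  0.           0.           1.        ]] [[-2.28507538e-02 -9.97018669e-01  7.36995059e-02  4.83363434e+02]
 [-9.99734120e-01  2.25607964e-02 -4.76452326e-03  2.23311642e+01]
 [ 3.08759909e-03 -7.37887836e-02 -9.97269112e-01  1.40327580e+03]
 [ 0.00000000e+00  0.00000000e+00  0.00000000e+00  1.00000000e+00]]
wrist [[317.88241968   0.         276.94887124]
 [  0.         317.88241968 213.03894477]
 [  0.           0.           1.        ]] [[ 3.65368786e-01  8.86732828e-01  2.83214657e-01  1.54230294e+02]
 [ 9.30862296e-01 -3.47714522e-01 -1.12205158e-01  6.09647083e+02]
 [-1.01814784e-03  3.04630108e-01 -9.52470189e-01  3.71521249e+02]
 [ 0.00000000e+00  0.00000000e+00  0.00000000e+00  1.00000000e+00]]
```

View pics/top0.png

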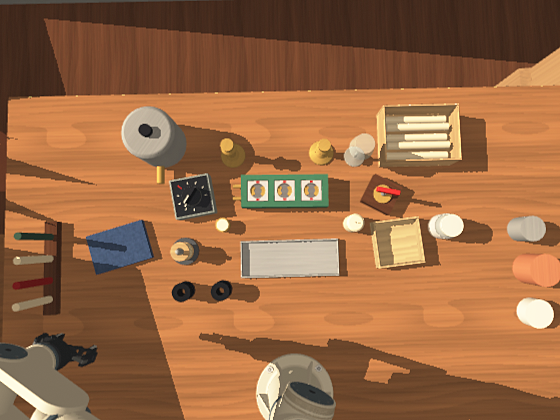

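View pics/scene0.png

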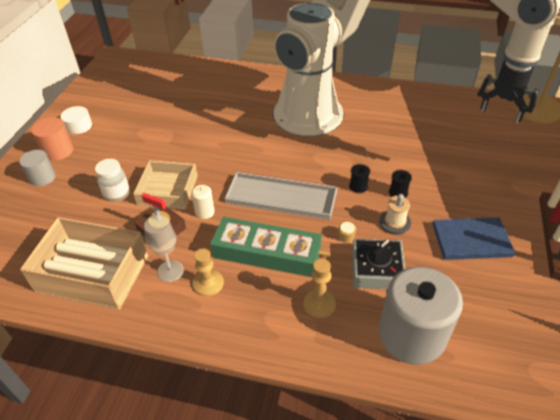

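The top view shows all three plugs in the green block (285,191), the puller's red bar at (387,192) and the dial box at (192,197). The bobbin on its post is at (184,251), the tray at (290,258) and the crate at (398,243). The black look-alikes are at (183,291) and (221,290).

```bash
cat > h.py <<'E'
from rig import r
import cv2,numpy as np
from scipy.spatial.transform import Rotation as Ro
def cast(ci,px,z):
    K,E=ci["K"],ci["extrinsics"]
    p=np.atleast_2d(np.array(px,float)); d=np.c_[p,np.ones(len(p))]@np.linalg.inv(K).T@E[:3,:3].T
    o=E[:3,3]; return (o+d*((z-o[2])/d[:,2])[:,None])[:,:2]
def proj(ci,P):
    K,E=ci["K"],ci["extrinsics"]; P=np.atleast_2d(np.array(P,float))
    c=(P-E[:3,3])@E[:3,:3]; c=c@K.T; return c[:,:2]/c[:,2:]
def go(x=None,y=None,z=None,yaw=None):
    """print yaw turn (rz of tool, rad) and the tool-frame shift (cm) AFTER that turn"""
    s=r.sense(); p=s["eef_pos"]; R=Ro.from_euler("xyz",s["tcp_rot"])
    cy=s["tcp_rot"][2]; t=np.array([x if x is not None else p[0],y if y is not None else p[1],z if z is not None else p[2]])
    if yaw is None: yaw=cy
    d=(yaw-cy+np.pi/2)%np.pi-np.pi/2
    R2=Ro.from_euler("xyz",[np.pi,0,cy+d])
    print("turn rz %.3f (j6 now %.2f)"%(-d,s["qpos"][5]),"| shift before turn",np.round(Ro.from_euler("xyz",[np.pi,0,cy]).inv().apply(t-p)/10,2),"| after turn",np.round(R2.inv().apply(t-p)/10,2))
def st():
    s=r.sense(); print("t%.1f"%s["clock"],np.round(s["eef_pos"],1),np.round(s["tcp_rot"],3),"F",np.round(s["contact_force"],1),"op %.3f"%s["opening"],"q",np.round(s["qpos"],2))
def wrist(name):
    ci=r.camera_info("wrist"); im=r.grab_frame("wrist"); cv2.imwrite("pics/%s.png"%name,im)
    np.savez("pics/%s.npz"%name,K=ci["K"],extrinsics=ci["extrinsics"]); return ci,im
E
python3 - <<'E'
from h import *
ci=r.camera_info("top")
for n,p,z in [("plugL",(258,191),60),("plugM",(285,191),60),("plugR",(311,191),60),("bar",(387,192),118),("dial",(192,195),90),("bobbin",(184,251),50),("post",(185,252),0),("tray",(290,258),10),("crate",(398,244),10),("cstA",(233,150),0),("cstB",(321,152),0),("glass",(360,150),0),("jar",(446,227),0),("pillar",(353,224),0),("votive",(222,225),0),("book",(121,247),10)]:
    print(n,np.round(cast(ci,p,z)[0]))
go(560,60,330,np.pi)
E
```

```text
plugL [649. 102.]
plugM [647.  15.]
plugR [645. -68.]
bar [ 630. -297.]
dial [637. 307.]
bobbin [463. 342.]
post [459. 351.]
tray [431.   4.]
crate [ 469. -353.]
cstA [797. 187.]
cstB [ 784. -109.]
glass [ 788. -241.]
jar [ 522. -518.]
pillar [ 539. -209.]
votive [545. 227.]
book [480. 558.]
turn rz -0.374 (j6 now -0.00) | shift before turn [-49.94 -36.42  -8.24] | after turn [-33.19 -52.15  -8.24]
```

```bash
python3 -c "
from h import *
go(570,290,300,np.pi)"
```

```text
turn rz -0.374 (j6 now -0.00) | shift before turn [-42.48 -14.65  -5.24] | after turn [-34.19 -29.15  -5.24]
```

>>> {"name": "apply_moves", "arguments": {
  "series": "0 0 0 0 0 -0.0935 -1; 0 0 0 0 0 -0.0935 -1; 0 0 0 0 0 -0.0935 -1; 0 0 0 0 0 -0.0935 -1; -2.44 -2.08 -0.374 0 0 0 -1; -2.44 -2.08 -0.374 0 0 0 -1; -2.44 -2.08 -0.374 0 0 0 -1; -2.44 -2.08 -0.374 0 0 0 -1; -2.44 -2.08 -0.374 0 0 0 -1; -2.44 -2.08 -0.374 0 0 0 -1"
}}

```text
clock: 0.93
eef_pos: [375.5, 455.8, 270.6]
tcp_rot: [-3.141, -0.0, -3.141]
contact_force: [0.6, 1.1, -0.9]
opening: 1.001
```

>>> {"name": "apply_moves", "arguments": {
  "series": "-2.44 -2.08 -0.374 0 0 0 -1; -2.44 -2.08 -0.374 0 0 0 -1; -2.44 -2.08 -0.374 0 0 0 -1; -2.44 -2.08 -0.374 0 0 0 -1; -2.44 -2.08 -0.374 0 0 0 -1; -2.44 -2.08 -0.374 0 0 0 -1; -2.44 -2.08 -0.374 0 0 0 -1; -2.44 -2.08 -0.374 0 0 0 -1; 0 0 0 0 0 0 -1; 0 0 0 0 0 0 -1"
}}

```text
clock: 1.77
eef_pos: [570.8, 289.4, 300.2]
tcp_rot: [-3.141, -0.0, 3.139]
contact_force: [-0.1, -0.1, 0.2]
opening: 0.997
```

```bash
python3 -c "
from h import *
st(); wrist('w1')"
```

```text
t1.8 [570.8 289.4 300.2] [-3.141 -0.     3.139] F [-0.1 -0.1  0.2] op 0.997 q [ 0.47  0.33  1.54  0.    1.27 -1.1 ]
```

View pics/w1.png

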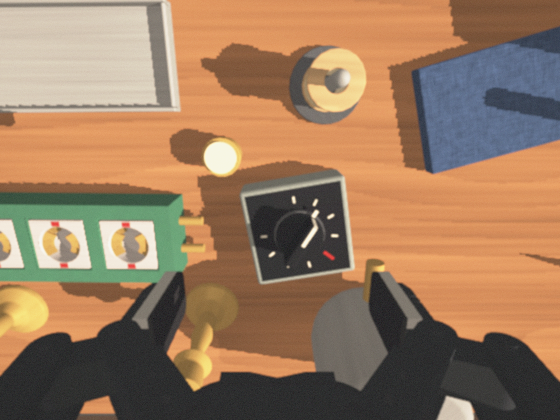

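The dial box is centred around (300,230) with the red tick at (329,255) and the white pointer near (312,232). The bobbin is at (335,80), the votive at (221,157), and plug 3 (the +y plug) at (128,243). I'll zoom in on the dial.

```bash
python3 -c "
import cv2
im=cv2.imread('pics/w1.png')[165:290,235:360]
cv2.imwrite('pics/w1d.png',cv2.resize(im,None,fx=4.6,fy=4.6,interpolation=cv2.INTER_CUBIC))"
```

```text
(no output)
```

View pics/w1d.png

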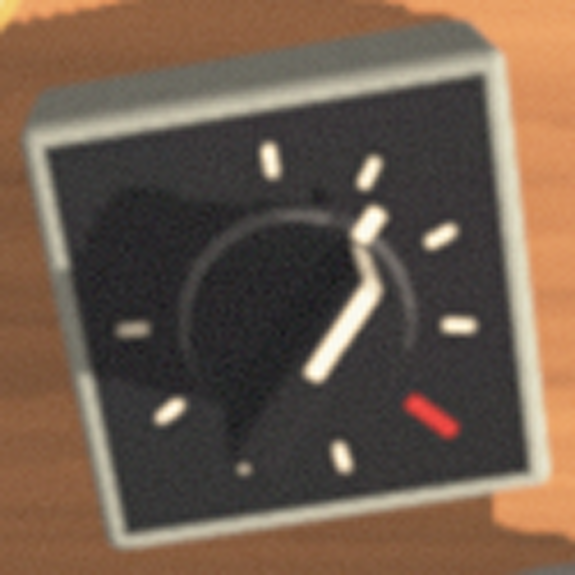

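The zoom shows box top corners at crop (28,130), (500,60), (545,478) and (118,545). The pointer runs from the axis at (313,375) to (372,288) and points near tick 1. Next I compute the dial centre and angles.

```bash
python3 - <<'E'
from h import *
ci=np.load('pics/w1.npz')
f=lambda P,z:cast(ci,np.array(P)/4.6+[235,165]-.4,z)
B=f([(28,130),(500,58),(545,478),(118,545)],50);print(B,B.mean(0),np.linalg.norm(B-np.roll(B,1,0),axis=1))
T=f([(270,160),(370,172),(440,237),(459,325),(433,416),(342,457),(244,469),(170,410),(132,330)],50)
c=B.mean(0); d=T-c; print("tick ang",np.round(np.degrees(np.unwrap(np.arctan2(d[:,1],d[:,0]))),1),np.round(np.linalg.norm(d,axis=1)))
P=f([(313,375),(372,288)],95);print(P,P-c)
q=P[1]-P[0];print("pointer ang",np.degrees(np.arctan2(q[1],q[0])),np.linalg.norm(q))
e=f([(372,222)],58)[0]-c;print("disc mark",np.degrees(np.arctan2(e[1],e[0])),np.linalg.norm(e))
# plugs, bobbin
print("plug3",cast(ci,[(128,246)],60),"plug2",cast(ci,[(58,244)],60))
im=cv2.imread('pics/w1.png')
for z,p in((82,(343,79)),(115,(340,77))):print("bob",cast(ci,[p],z))
E
```

```text
[[585.26222617 245.04398932]
 [566.38557299 368.13443341]
 [687.49161549 388.29095514]
 [708.69147974 266.43197077]] [636.9577236  316.97533716] [125.26861693 124.52945621 122.77197928 123.68931366]
tick ang [-169.4 -204.8 -240.2 -274.8 -308.9 -343.  -376.8 -410.4 -443.8] [44. 44. 44. 45. 50. 46. 50. 46. 46.]
[[635.78326963 317.71673636]
 [613.17514593 331.363546  ]] [[ -1.17445397   0.7413992 ]
 [-23.78257767  14.38820884]]
pointer ang 148.88380448126105 26.407625235585122
disc mark 147.1026404323118 34.0418474260175
plug3 [[650.3808504  103.51804348]] plug2 [[647.45643101  17.01379577]]
bob [[460.87631037 355.0723811 ]]
bob [[462.16518571 345.93083243]]
```

```bash
python3 -c "
from h import *
go(636.5,317.3,84,np.radians(148.5))"
```

```text
turn rz 0.549 (j6 now -1.10) | shift before turn [-6.67  2.71 21.6 ] | after turn [-4.28  5.79 21.6 ]
```

>>> {"name": "apply_moves", "arguments": {
  "series": "0 0 0 0 0 0.11 -1; 0 0 0 0 0 0.11 -1; 0 0 0 0 0 0.11 -1; 0 0 0 0 0 0.11 -1; 0 0 0 0 0 0.11 -1; -1.07 1.45 1.5 0 0 0 -1; -1.07 1.45 1.5 0 0 0 -1; -1.07 1.45 1.5 0 0 0 -1; -1.07 1.45 1.5 0 0 0 -1; 0 0 0 0 0 0 -1"
}}

```text
clock: 2.65
eef_pos: [636.3, 319.3, 236.5]
tcp_rot: [-3.138, -0.002, 2.593]
contact_force: [-1.4, -1.2, -0.4]
opening: 0.999
```

>>> {"name": "apply_moves", "arguments": {
  "series": "0 0 3 0 0 0 -0.3; 0 0 3 0 0 0 -0.3; 0 0 3 0 0 0 -0.3; 0 0 3 0 0 0 -0.3; 0 0 3 0 0 0 -0.3; 0 0 0.6 0 0 0 0; 0 0 0 0 0 0 1; 0 0 0 0 0 0 1; 0 0 0 0 0 0 1; 0 0 0 0 0 0 1",
  "squeeze": 40
}}

```text
clock: 3.48
eef_pos: [637.1, 318.5, 86.8]
tcp_rot: [3.14, 0.001, 2.592]
contact_force: [-3.0, 0.4, 1.8]
opening: 0.157
```

```bash
python3 -c "
from h import *
st()"
```

```text
t3.5 [637.1 318.5  86.8] [3.140e+00 1.000e-03 2.592e+00] F [-3.   0.4  1.8] op 0.157 q [ 0.46  0.65  1.54  0.    0.95 -0.56]
```

>>> {"name": "apply_moves", "arguments": {
  "series": "0 0 0 0 0 0.113 1; 0 0 0 0 0 0.113 1; 0 0 0 0 0 0.113 1; 0 0 0 0 0 0.113 1; 0 0 0 0 0 0.113 1; 0 0 0 0 0 0.113 1; 0 0 0 0 0 0.113 1; 0 0 0 0 0 0.113 1; 0 0 0 0 0 0.113 1; 0 0 0 0 0 0.113 1"
}}

```text
clock: 4.32
eef_pos: [639.9, 319.8, 86.9]
tcp_rot: [3.134, -0.005, 1.456]
contact_force: [9.6, 5.6, -8.2]
opening: 0.157
```

>>> {"name": "apply_moves", "arguments": {
  "series": "0 0 0 0 0 0.113 1; 0 0 0 0 0 0.113 1; 0 0 0 0 0 0.113 1; 0 0 0 0 0 0.113 1; 0 0 0 0 0 0.113 1; 0 0 0 0 0 0 1; 0 0 0 0 0 0 1; 0 0 0 0 0 0 -1; 0 0 0 0 0 0 -1; 0 0 0 0 0 0 -1"
}}

```text
clock: 5.15
eef_pos: [637.1, 318.0, 85.9]
tcp_rot: [3.141, -0.001, 0.897]
contact_force: [-0.1, 0.6, -1.1]
opening: 0.572
```

>>> {"name": "apply_moves", "arguments": {
  "series": "0 0 -1 0 0 0 -1; 0 0 -2 0 0 0 -1; 0 0 -3 0 0 0 -1; 0 0 -3 0 0 0 -1; 0 0 -3 0 0 0 -1; 0 0 -3 0 0 0 -1; 0 0 -3 0 0 0 -1; 0 0 0 0 0 0 -1; 0 0 0 0 0 0 -1; 0 0 0 0 0 0 -1"
}}

```text
clock: 5.98
eef_pos: [636.3, 317.7, 265.1]
tcp_rot: [3.142, -0.0, 0.897]
contact_force: [-0.3, -0.4, -0.0]
opening: 0.999
```

```bash
python3 - <<'E'
from h import *
st();ci,im=wrist('w2')
u,v=proj(ci,[(636.5,317.3,70)])[0].astype(int);print(u,v)
x0=max(u-75,0);y0=max(v-75,0);c=im[y0:v+75,x0:u+75];print(x0,y0)
cv2.imwrite('pics/w2d.png',cv2.resize(c,None,fx=4,fy=4,interpolation=cv2.INTER_CUBIC))
E
```

```text
t6.0 [636.3 317.7 265.1] [ 3.142 -0.     0.897] F [-0.3 -0.4 -0. ] op 0.999 q [0.46 0.47 1.41 0.   1.26 1.13]
278 190
203 115
```

View pics/w2d.png

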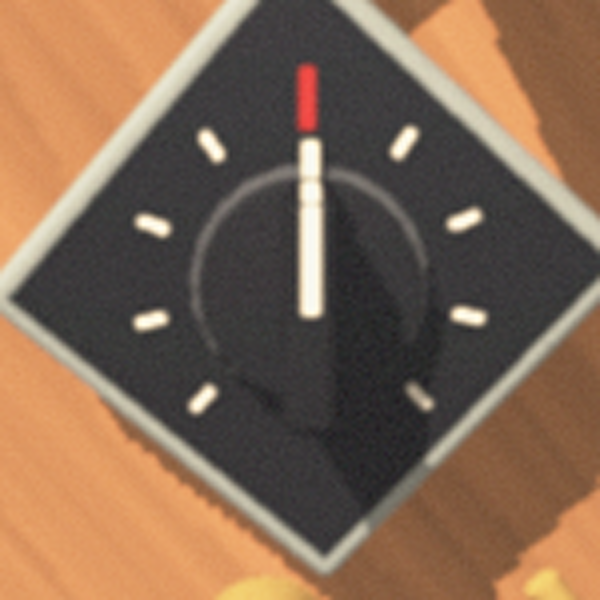

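The pointer at (311,140) lines up with the red tick at (307,100), about 1.5° off, so the dial is set. Next is the bobbin, close by.

```bash
python3 -c "
from h import *
go(462,350,230,np.radians(90))"
```

```text
turn rz -0.674 (j6 now 1.13) | shift before turn [ -8.32 -15.62   3.4 ] | after turn [  3.25 -17.4    3.4 ]
```

>>> {"name": "apply_moves", "arguments": {
  "series": "0 0 0 0 0 -0.1124 -1; 0 0 0 0 0 -0.1124 -1; 0 0 0 0 0 -0.1124 -1; 0 0 0 0 0 -0.1124 -1; 0 0 0 0 0 -0.1124 -1; 0 0 0 0 0 -0.112 -1; 0.8 -4 0 0 0 0 -1; 0.8 -4 0 0 0 0 -1; 0.8 -4 0.5 0 0 0 -1; 0.8 -4 1 0 0 0 -1"
}}

```text
clock: 6.87
eef_pos: [475.1, 349.5, 249.0]
tcp_rot: [-3.141, 0.0, 1.57]
contact_force: [-0.8, 0.5, 0.9]
opening: 1.0
```

>>> {"name": "apply_moves", "arguments": {
  "series": "0 -1.4 1.5 0 0 0 -1; 0 0 0.4 0 0 0 -1; 0 0 0 0 0 0 -1; 0 0 0 0 0 0 -1; 0 0 0 0 0 0 -1; 0 0 0 0 0 0 -1; 0 0 0 0 0 0 -1; 0 0 0 0 0 0 -1; 0 0 0 0 0 0 -1; 0 0 0 0 0 0 -1"
}}

```text
clock: 7.7
eef_pos: [463.2, 349.7, 230.8]
tcp_rot: [3.142, -0.0, 1.571]
contact_force: [0.1, 0.8, 0.9]
opening: 1.0
```

```bash
python3 - <<'E'
from h import *
st();ci,im=wrist('w3')
print(proj(ci,[(462,347,115),(462,347,82),(462,347,12)]))
E
```

```text
t7.7 [463.2 349.7 230.8] [ 3.142 -0.     1.571] F [0.1 0.8 0.9] op 1.000 q [ 0.64  0.3   1.75 -0.    1.09  0.64]
[[277.02316629 217.39399594]
 [276.99273766 205.68616513]
 [276.94624407 187.79711688]]
```

View pics/w3.png

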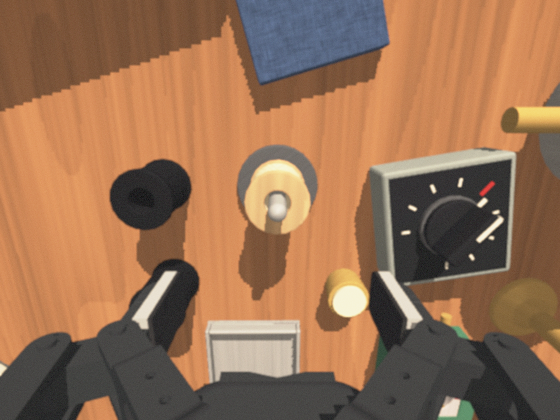

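The post top is at (278,209), the bobbin flange centre at about (277,197), and its foot at (277,188). I'll compute the bobbin's position and re-check the dial from this view.

```bash
python3 - <<'E'
from h import *
ci=np.load('pics/w3.npz')
print(cast(ci,[(278,209)],115),cast(ci,[(277,187)],12),cast(ci,[(277,197),(245,197),(310,197)],82))
c=np.array([636.5,317.3])
def a(p):return np.degrees(np.arctan2(p[1],p[0])),np.linalg.norm(p)
print("red",a(cast(ci,[(487,188)],50)[0]-c),"disc",a(cast(ci,[(483,203)],58)[0]-c))
P=cast(ci,[(478,240),(502,219)],95);print(P,a(P[1]-P[0]))
ci=np.load('pics/w2.npz');g=lambda x,y:(203+x/4-.4,115+y/4-.4)
print("w2 red",a(cast(ci,[g(307,98)],50)[0]-c),"disc",a(cast(ci,[g(311,150)],58)[0]-c))
P=cast(ci,[g(312,316),g(312,206)],95);print(P,a(P[1]-P[0]))
print(cast(ci,[g(5,298),g(326,570)],50))
go(462,346.5,66,np.radians(90))
E
```

```text
[[462.77314741 353.97616277]] [[462.05974631 347.8999243 ]] [[462.01020855 355.02135043]
 [433.65271934 355.04038919]
 [491.25758588 355.00171422]]
red (np.float64(50.319912462086656), np.float64(49.69781449727638)) disc (np.float64(44.78071675301154), np.float64(35.81030276579435))
[[639.22502312 319.1694629 ]
 [656.1958111  338.71261832]] (np.float64(49.029767261987004), np.float64(25.8832487931649))
w2 red (np.float64(49.77132368213225), np.float64(49.68823437038385)) disc (np.float64(47.70511175322832), np.float64(37.30462079743604))
[[639.940112   317.84865166]
 [656.25223967 338.40963691]] (np.float64(51.57315422351754), np.float64(26.24575439140395))
[[570.89426343 364.95630701]
 [588.89459196 246.09099764]]
turn rz -0.000 (j6 now 0.64) | shift before turn [-0.32 -0.11 16.48] | after turn [-0.32 -0.11 16.48]
```

```bash
python3 - <<'E'
from h import *
ci=np.load('pics/w3.npz')
print("w3 foot edges",cast(ci,[(277,146),(238,187),(317,187)],12))
c1=np.load('pics/w1.npz')
print("w1 foot L,bottom",cast(c1,[(290,88),(323,123)],12), "flange edges z82 R,T,L,B",cast(c1,[(366,78),(337,48),(303,85),(338,112)],82))
im=cv2.imread('pics/w3.png');hsv=cv2.cvtColor(im,cv2.COLOR_BGR2HSV)
print(im[197,260],im[222,277],im[209,278],im[165,250])
E
```

```text
w3 foot edges [[462.08035163 392.36955468]
 [419.05307407 347.92793815]
 [506.17590043 347.87118776]]
w1 foot L,bottom [[464.49593863 305.06130618]
 [505.34943646 346.64711203]] flange edges z82 R,T,L,B [[460.01814442 377.89801188]
 [433.05973735 347.5760752 ]
 [466.32515142 315.36592087]
 [492.18399085 351.83834266]]
[132 193 235] [ 86 116 143] [226 238 243] [107 111 117]
```

>>> {"name": "apply_moves", "arguments": {
  "series": "-0.17 -0.12 3 0 0 0 -1; 0 0 3 0 0 0 -1; 0 0 3 0 0 0 -1; 0 0 3 0 0 0 -1; 0 0 3 0 0 0 -1; 0 0 1.4 0 0 0 -1; 0 0 0 0 0 0 1; 0 0 0 0 0 0 1; 0 0 0 0 0 0 1; 0 0 0 0 0 0 1",
  "squeeze": 40
}}

```text
clock: 8.58
eef_pos: [462.6, 348.7, 68.2]
tcp_rot: [3.14, -0.001, 1.571]
contact_force: [0.2, 0.6, -1.7]
opening: 0.677
```

>>> {"name": "apply_moves", "arguments": {
  "series": "0 0 -0.5 0 0 0 1; 0 0 -1.5 0 0 0 1; 0 0 -2 0 0 0 1; 0 0 -2 0 0 0 1; 0 0 -2 0 0 0 1; 0 0 -2 0 0 0 1; 0 0 -2 0 0 0 1; 0 0 -2 0 0 0 1; 0 0 0 0 0 0 1; 0 0 0 0 0 0 1"
}}

```text
clock: 9.42
eef_pos: [462.3, 348.5, 208.4]
tcp_rot: [3.139, -0.002, 1.571]
contact_force: [0.1, -0.8, -2.1]
opening: 0.677
```

```bash
python3 - <<'E'
from h import *
st()
b=r.grab_frame("top");cv2.imwrite("pics/top1.png",b);ci=r.camera_info("top")
go(455,-260,270,np.radians(90))
c=b[195:285,350:480];cv2.imwrite("pics/top1c.png",cv2.resize(c,None,fx=5,fy=5,interpolation=cv2.INTER_CUBIC))
E
```

```text
t9.4 [462.3 348.5 208.4] [ 3.139e+00 -2.000e-03  1.571e+00] F [ 0.1 -0.8 -2.1] op 0.677 q [0.64 0.32 1.77 0.   1.04 0.64]
turn rz -0.000 (j6 now 0.64) | shift before turn [-60.8   -0.67  -6.3 ] | after turn [-60.8   -0.67  -6.3 ]
```

>>> {"name": "apply_moves", "arguments": {
  "series": "-3.7 0 0 0 0 0 1; -3.7 0 0 0 0 0 1; -3.7 0 0 0 0 0 1; -3.7 0 0 0 0 0 1; -3.7 0 0 0 0 0 1; -3.7 0 0 0 0 0 1; -3.7 0 0 0 0 0 1; -3.7 0 0 0 0 0 1; -3.7 0 0 0 0 0 1; -3.7 0 0 0 0 0 1"
}}

```text
clock: 10.3
eef_pos: [460.5, -23.6, 205.5]
tcp_rot: [-3.14, -0.0, 1.571]
contact_force: [0.7, 0.6, -2.4]
opening: 0.679
```

>>> {"name": "apply_moves", "arguments": {
  "series": "-3.7 0 0 0 0 0 1; -3.7 0 0 0 0 0 1; -3.7 0 0 0 0 0 1; -3.7 0 0 0 0 0 1; -3.7 0 0 0 0 0 1; -3.7 0 0 0 0 0 1; -3.7 0 0 0 0 0 1; -3.7 0 0 0 0 0 1; -3.7 0 0 0 0 0 1; 0 0 0 0 0 0 1"
}}

```text
clock: 11.13
eef_pos: [461.3, -360.6, 205.4]
tcp_rot: [-3.141, 0.002, 1.568]
contact_force: [-0.3, 0.7, -1.9]
opening: 0.679
```

```bash
python3 - <<'E'
from h import *
st();ci,im=wrist('w4')
E
```

```text
t11.1 [ 461.3 -360.6  205.4] [-3.141e+00  2.000e-03  1.568e+00] F [-0.3  0.7 -1.9] op 0.679 q [-0.66  0.34  1.76 -0.    1.04 -0.66]
```

View pics/w4.png

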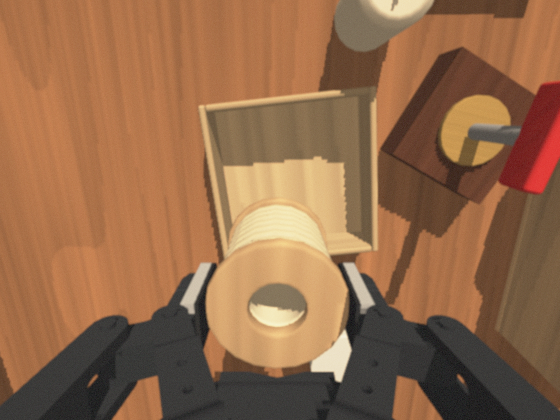

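The bobbin is in hand. Crate rim corners are at (202,107), (374,89), (377,248) and about (222,255). The puller collar is at (475,131) and the stand corners at (461,48), (382,150) and (478,202).

```bash
python3 - <<'E'
from h import *
ci=np.load('pics/w4.npz')
C=cast(ci,[(201,107),(375,89),(377,249),(221,257)],50);print(C,C.mean(0),np.linalg.norm(C-np.roll(C,1,0),axis=1))
print("collar",cast(ci,[(475,131)],46),cast(ci,[(442,131),(511,131),(475,95),(475,167)],46))
print("stand cor",cast(ci,[(461,48),(382,150),(478,202)],40))
print("bar corners z132",cast(ci,[(548,82),(503,178),(540,191)],132))
E
```

```text
[[ 396.97500794 -279.61214177]
 [ 540.62961733 -266.04421088]
 [ 555.62299796 -409.03542015]
 [ 405.8213904  -416.99133004]] [ 474.76225341 -342.92077571] [137.66372017 144.29392069 143.77512786 150.01272656]
collar [[ 631.28394819 -299.93558022]] [[ 602.76961959 -299.85044323]
 [ 662.39213177 -300.02846184]
 [ 625.8013045  -270.7331252 ]
 [ 637.14834881 -331.1714045 ]]
stand cor [[ 611.06433991 -234.3130423 ]
 [ 554.47897466 -316.61085168]
 [ 649.9709693  -365.42099452]]
bar corners z132 [[ 616.16031881 -267.50097033]
 [ 602.30662199 -323.47986771]
 [ 627.6959036  -331.96141395]]
```

>>> {"name": "apply_moves", "arguments": {
  "series": "0.73 0.68 2.5 0 0 0 1; 0.73 0.68 2.5 0 0 0 1; 0 0 2.5 0 0 0 1; 0 0 2.5 0 0 0 1; 0 0 2 0 0 0 1; 0 0 1.2 0 0 0 1; 0 0 0.7 0 0 0 1; 0 0 0 0 0 0 1; 0 0 0 0 0 0 1; 0 0 0 0 0 0 1"
}}

```text
clock: 12.02
eef_pos: [476.1, -340.8, 68.8]
tcp_rot: [3.14, 0.001, 1.571]
contact_force: [1.0, -0.6, -1.9]
opening: 0.676
```

```bash
python3 - <<'E'
from h import *
st()
E
```

```text
t12.0 [ 476.1 -340.8   68.8] [3.140e+00 1.000e-03 1.571e+00] F [ 1.  -0.6 -1.9] op 0.676 q [-0.62  0.52  1.85  0.    0.77 -0.62]
```

>>> {"name": "apply_moves", "arguments": {
  "series": "-0.2 0 0.3 0 0 0 1; 0 0 0.3 0 0 0 1; 0 0 0 0 0 0 1; 0 0 0 0 0 0 -0.65; 0 0 0 0 0 0 -0.65; 0 0 0 0 0 0 -0.65; 0 0 -1 0 0 0 -0.65; 0 0 -2 0 0 0 -0.65; 0 0 -3 0 0 0 -0.65; 0 0 -3 0 0 0 -1"
}}

```text
clock: 12.85
eef_pos: [474.9, -342.0, 152.9]
tcp_rot: [-3.14, -0.001, 1.571]
contact_force: [2.2, -0.4, -0.3]
opening: 0.945
```

```bash
python3 - <<'E'
from h import *
st()
go(580,-330,260,np.radians(90))
E
```

```text
t12.8 [ 474.9 -342.   152.9] [-3.140e+00 -1.000e-03  1.571e+00] F [ 2.2 -0.4 -0.3] op 0.945 q [-0.63  0.4   1.8   0.    0.94 -0.63]
turn rz -0.000 (j6 now -0.63) | shift before turn [  1.2   10.51 -10.71] | after turn [  1.2   10.51 -10.71]
```

>>> {"name": "apply_moves", "arguments": {
  "series": "0 0 -3 0 0 0 -1; 0 0 -3 0 0 0 -1; 0 0 -3 0 0 0 -1; 0 2 -1.5 0 0 0 -1; 0.3 3 0 0 0 0 -1; 0.3 3 0 0 0 0 -1; 0.3 3 0 0 0 0 -1; 0.3 0 0 0 0 0 -1; 0 0 0 0 0 0 -1; 0 0 0 0 0 0 -1"
}}

```text
clock: 13.68
eef_pos: [584.7, -330.1, 256.9]
tcp_rot: [-3.141, -0.0, 1.571]
contact_force: [-0.6, -0.6, 0.4]
opening: 1.001
```

```bash
python3 - <<'E'
from h import *
st();wrist('w5')
E
```

```text
t13.7 [ 584.7 -330.1  256.9] [-3.141 -0.     1.571] F [-0.6 -0.6  0.4] op 1.001 q [-0.52  0.42  1.52 -0.    1.21 -0.52]
```

View pics/w5.png

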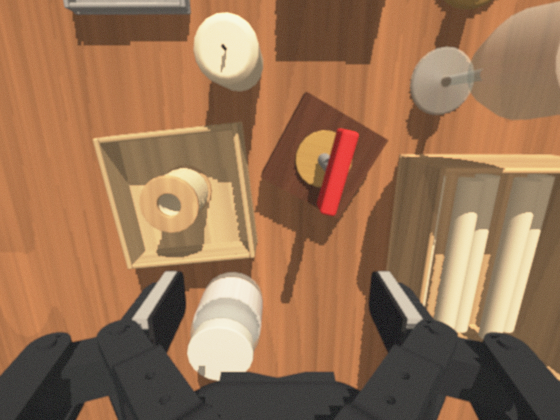

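The bobbin stands in the crate at (178,200). The puller's red bar runs from (347,131) to (328,213), with the collar at (322,158).

```bash
python3 - <<'E'
from h import *
ci=np.load('pics/w5.npz');im=cv2.imread('pics/w5.png').astype(int)
b,g,rr=im[...,0],im[...,1],im[...,2]
m=((rr-g>80)&(rr-b>80)&(g<90)).astype(np.uint8)
n,l,s,c=cv2.connectedComponentsWithStats(m);k=1+np.argmax(s[1:,4]);print(s[k],c[k])
vals=rr[l==k];print(np.percentile(vals,[5,25,50,75,95]))
for th in(0,190):
    q=np.argwhere((l==k)&(rr>th))[:,::-1].astype(np.float32)
    R=cv2.minAreaRect(q);B=cv2.boxPoints(R);W=cast(ci,B,132);e=np.linalg.norm(W-np.roll(W,1,0),axis=1)
    i=np.argmax(e);d=W[i]-W[i-1];print(th,B.round(),W.mean(0),e.round(1),np.degrees(np.arctan2(d[1],d[0])))
S=cast(ci,[(307,93),(386,142),(340,243),(262,180)],40);print(S,S.mean(0),np.linalg.norm(S-np.roll(S,1,0),axis=1))
S=cast(ci,[(322,131),(296,158),(322,186)],46);print(S)
E
```

```text
[ 318  128   41   88 1832] [337.4110262  170.66757642]
[124. 184. 231. 234. 236.]
0 [[315. 211.]
 [338. 126.]
 [360. 132.]
 [337. 217.]] [ 630.73795119 -299.0513368 ] [18.9 68.8 17.4 69.3] -100.93786995069595
190 [[320. 212.]
 [339. 128.]
 [359. 132.]
 [340. 216.]] [ 632.4825935  -299.17398755] [16.6 67.8 15.2 68.2] -98.71191238341723
[[ 613.43287392 -234.78087911]
 [ 697.81025534 -282.96503838]
 [ 656.46336233 -397.79513328]
 [ 567.0013263  -323.57374353]] [ 633.67695447 -309.77869858] [100.20010672  97.16612423 122.04718864 116.24229259]
[[ 629.28248159 -271.44815453]
 [ 603.23679441 -298.89104733]
 [ 631.77705158 -328.85644483]]
```

```bash
python3 - <<'E'
from h import *
go(632,-299.5,116,np.radians(80))
E
```

```text
turn rz 0.175 (j6 now -0.52) | shift before turn [ 3.08  4.76 14.1 ] | after turn [ 3.86  4.15 14.1 ]
```

>>> {"name": "apply_moves", "arguments": {
  "series": "0 0 0 0 0 0.0875 -1; 0 0 0 0 0 0.0875 -1; 1.93 2.08 0 0 0 0 -1; 1.93 2.07 0 0 0 0 -1; 0 0 3 0 0 0 -1; 0 0 3 0 0 0 -1; 0 0 3 0 0 0 -1; 0 0 3 0 0 0 -1; 0 0 2 0 0 0 -1; 0 0 0.2 0 0 0 -1"
}}

```text
clock: 14.57
eef_pos: [629.3, -298.9, 110.5]
tcp_rot: [-3.135, -0.002, 1.395]
contact_force: [-0.3, 0.4, 0.0]
opening: 1.002
```

>>> {"name": "apply_moves", "arguments": {
  "series": "0 0 0 0 0 0 0; 0 0 0 0 0 0 1; 0 0 0 0 0 0 1; 0 0 0 0 0 0 1; 0 0 0 0 0 0 1; 0 0 0 0 0 0 1; 0 0 0 0 0 0 1; 0 0 0 0 0 0 1; 0 0 0 0 0 0 1; 0 0 0 0 0 0 1",
  "squeeze": 90
}}

```text
clock: 15.4
eef_pos: [633.6, -299.7, 115.9]
tcp_rot: [3.14, 0.0, 1.396]
contact_force: [-0.7, 0.1, 6.6]
opening: 0.149
```

```bash
python3 - <<'E'
from h import *
st()
E
```

```text
t15.4 [ 633.6 -299.7  115.9] [3.14  0.    1.396] F [-0.7  0.1  6.6] op 0.149 q [-0.44  0.6   1.56  0.    0.98 -0.27]
```

>>> {"name": "apply_moves", "arguments": {
  "series": "0 0 -0.5 0 0 0 1; 0 0 -1.5 0 0 0 1; 0 0 -2.5 0 0 0 1; 0 0 -2.5 0 0 0 1; 0 0 -3 0 0 0 1; 0 0 -3 0 0 0 1; 0 0 0 0 0 -0.114 1; 0 0 0 0 0 -0.114 1; 0 0 0 0 0 -0.114 1; 0 0 0 0 0 -0.114 1"
}}

```text
clock: 16.23
eef_pos: [632.6, -299.4, 244.7]
tcp_rot: [-3.141, -0.0, 1.858]
contact_force: [0.5, 0.3, -3.3]
opening: 0.152
```

>>> {"name": "apply_moves", "arguments": {
  "series": "0 0 0 0 0 -0.114 1; 0 0 0 0 0 -0.114 1; 0 0 0 0 0 -0.114 1; 0 0 0 0 0 -0.114 1; 0 0 0 0 0 -0.114 1; 0 0 0 0 0 -0.114 1; 0 0 0 0 0 -0.114 1; 0 0 0 0 0 -0.114 1; 0 0 0 0 0 -0.114 1; 0 0 0 0 0 -0.114 1"
}}

```text
clock: 17.07
eef_pos: [632.6, -299.4, 244.3]
tcp_rot: [3.141, -0.001, 2.997]
contact_force: [0.0, -0.2, -2.5]
opening: 0.151
```

```bash
python3 - <<'E'
from h import *
st()
go(560,20,260,np.radians(178))
E
```

```text
t17.1 [ 632.6 -299.4  244.3] [ 3.141e+00 -1.000e-03  2.997e+00] F [ 0.  -0.2 -2.5] op 0.151 q [-0.44  0.47  1.46 -0.    1.21 -1.87]
turn rz -0.109 (j6 now -1.87) | shift before turn [11.77 30.57 -1.57] | after turn [ 8.37 31.67 -1.57]
```

>>> {"name": "apply_moves", "arguments": {
  "series": "0 0 0 0 0 -0.109 1; -0.5 3.5 0 0 0 0 1; -0.5 3.5 0 0 0 0 1; -0.5 3.5 0 0 0 0 1; -0.5 3.5 0 0 0 0 1; -0.5 3.5 0 0 0 0 1; -0.5 3.5 0 0 0 0 1; -0.5 3.5 0 0 0 0 1; -0.5 3.5 0 0 0 0 1; -0.5 3.5 0 0 0 0 1"
}}

```text
clock: 17.9
eef_pos: [690.4, 15.1, 244.5]
tcp_rot: [-3.141, -0.001, 3.101]
contact_force: [-0.4, 0.2, -2.0]
opening: 0.152
```

```bash
python3 - <<'E'
from h import *
st();wrist('w6')
E
```

```text
t17.9 [690.4  15.1 244.5] [-3.141e+00 -1.000e-03  3.101e+00] F [-0.4  0.2 -2. ] op 0.152 q [ 0.02  0.46  1.48 -0.    1.2  -1.51]
```

View pics/w6.png

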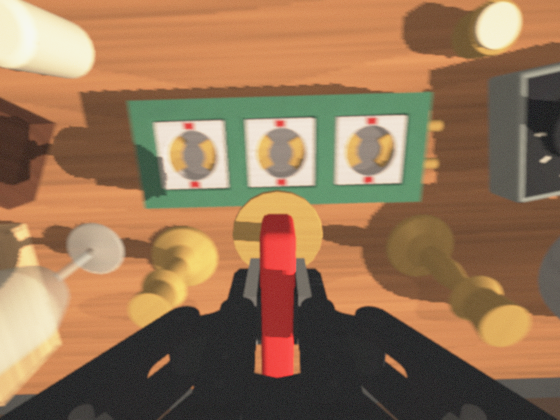

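All three plugs are present. Red dashes sit at (188,127)/(194,185), (280,124)/(281,182) and (371,121)/(368,180). The held puller's collar disc is centred near (279,232).

```bash
cat >> h.py <<'E'
def plugs(name,minred=6):
    ci=np.load('pics/%s.npz'%name);im=cv2.imread('pics/%s.png'%name);hsv=cv2.cvtColor(im,cv2.COLOR_BGR2HSV)
    m=cv2.inRange(hsv,(0,0,130),(30,75,255))  # white faces
    n,l,s,c=cv2.connectedComponentsWithStats(m);out=[]
    for k in range(1,n):
        if s[k,4]<800: continue
        q=cv2.convexHull(np.argwhere(l==k)[:,::-1].astype(np.int32))
        W=cast(ci,q[:,0],60).astype(np.float32);R=cv2.minAreaRect(W)
        if 50<min(R[1]) and max(R[1])<80: out.append(R);print("plug face",np.round(R[0],1),np.round(R[1],1),"ang %.1f"%R[2])
    a=im.astype(int);rm=((a[...,2]-a[...,1]>70)&(a[...,2]-a[...,0]>70)&(np.abs(a[...,1]-a[...,0])<35)).astype(np.uint8)
    n,l,s,c=cv2.connectedComponentsWithStats(rm)
    for k in range(1,n):
        if minred<=s[k,4]<400: print("red",np.round(c[k],1),s[k,4],np.round(cast(ci,c[k],60)[0],1))
    return out
E
python3 - <<'E'
from h import *
plugs('w6')
ci=np.load('pics/w6.npz');im=cv2.imread('pics/w6.png');hsv=cv2.cvtColor(im,cv2.COLOR_BGR2HSV)
m=cv2.inRange(hsv[190:280,225:330],(12,90,120),(30,255,255));
n,l,s,c=cv2.connectedComponentsWithStats(m);k=1+np.argmax(s[1:,4]);q=np.argwhere(l==k)[:,::-1]+[225,190]
print(q.min(0),q.max(0))
W=cast(ci,q,244.5-70);h=cv2.minEnclosingCircle(W.astype(np.float32));print(h)
E
```

```text
plug face [650.4 104.9] [66.4 65.3] ang 89.2
plug face [649.2  19.7] [65.9 65.3] ang 89.2
plug face [648.1 -65.4] [66.4 65.2] ang 89.1
red [371.3 120.3] 55 [622.6 105.3]
red [279.6 123. ] 57 [621.5  19.9]
red [188.  125.6] 53 [620.3 -65.9]
red [367.9 179.4] 48 [678.6 104.7]
red [281.  181.5] 50 [677.1  19.1]
red [194.6 184. ] 54 [676.2 -66.4]
[225 190] [329 279]
((695.5592041015625, 14.408377647399902), 43.57649612426758)
```

```bash
python3 - <<'E'
from h import *
im=cv2.imread('pics/w6.png');hsv=cv2.cvtColor(im,cv2.COLOR_BGR2HSV);ci=np.load('pics/w6.npz')
print([hsv[215,x].tolist() for x in (210,225,235,245,260,310,320,330)],[hsv[y,279].tolist() for y in(186,192,196,205)])
m=cv2.inRange(hsv,(17,100,150),(26,255,255));m[:,:228]=0;m[:,330:]=0;m[:185]=0;m[262:]=0
n,l,s,c=cv2.connectedComponentsWithStats(m);k=1+np.argmax(s[1:,4]);q=np.argwhere(l==k)[:,::-1];print(s[k])
for z in(174.5,):
  W=cast(ci,q,z).astype(np.float32);print(cv2.minEnclosingCircle(W))
E
```

```text
[[12, 146, 218], [13, 146, 219], [12, 147, 212], [19, 146, 229], [19, 144, 230], [19, 144, 231], [12, 147, 218], [12, 149, 215]] [[17, 53, 163], [17, 149, 210], [19, 146, 230], [19, 146, 230]]
[ 235  191   91   71 2630]
((682.48779296875, 18.50900650024414), 30.912471771240234)
```

>>> {"name": "apply_moves", "arguments": {
  "series": "0 0 0 0 0 0 1; 0 0 0 0 0 0 1; 0 0 0 0 0 0 1; 0 0 0 0 0 0 1; 0 0 0 0 0 0 1; 0 0 0 0 0 0 1; 0 0 0 0 0 0 1; 0 0 0 0 0 0 1; 0 0 0 0 0 0 1; 0 0 0 0 0 0 1"
}}

```text
clock: 18.78
eef_pos: [690.8, 13.2, 244.7]
tcp_rot: [-3.142, -0.0, 3.101]
contact_force: [-0.1, 0.3, -2.1]
opening: 0.152
```

```bash
cat >> h.py <<'E'
def collar(name):
    im=cv2.imread('pics/%s.png'%name);hsv=cv2.cvtColor(im,cv2.COLOR_BGR2HSV);ci=np.load('pics/%s.npz'%name)
    m=cv2.inRange(hsv,(17,100,150),(26,255,255));m[:,:226]=0;m[:,332:]=0;m[:185]=0;m[262:]=0
    n,l,s,c=cv2.connectedComponentsWithStats(m);k=1+np.argmax(s[1:,4]);q=np.argwhere(l==k)[:,::-1]
    p=r.sense()["eef_pos"];W=cast(ci,q,p[2]-70);h=cv2.minEnclosingCircle(W.astype(np.float32));print("collar",s[k],h,"minus tcp",np.round(np.array(h[0])-p[:2],1))
E
python3 - <<'E'
from h import *
st();wrist('w7');plugs('w7');collar('w7')
im=cv2.imread('pics/w7.png')[180:330,200:360]
cv2.imwrite('pics/w7c.png',cv2.resize(im,None,fx=4,fy=4,interpolation=cv2.INTER_CUBIC))
E
```

```text
t18.8 [690.8  13.2 244.7] [-3.142 -0.     3.101] F [-0.1  0.3 -2.1] op 0.152 q [ 0.02  0.46  1.48 -0.    1.2  -1.51]
plug face [649.9 102.4] [65.5 65.1] ang 89.2
plug face [648.8  17. ] [64.4 65.1] ang 89.4
plug face [647.8 -67.6] [65.5 65.3] ang 89.3
red [370.8 119.4] 64 [622.3 103.1]
red [279. 122.] 73 [621.1  17.5]
red [187.5 124.5] 60 [619.8 -68.1]
red [367.4 178.5] 59 [678.2 102.5]
red [280.4 180.9] 63 [677.   16.7]
red [194.1 183.2] 54 [675.8 -68.7]
collar [ 236  191   87   71 2611] ((687.5718383789062, 13.643158912658691), 29.352264404296875) minus tcp [-3.2  0.4]
```

View pics/w7c.png

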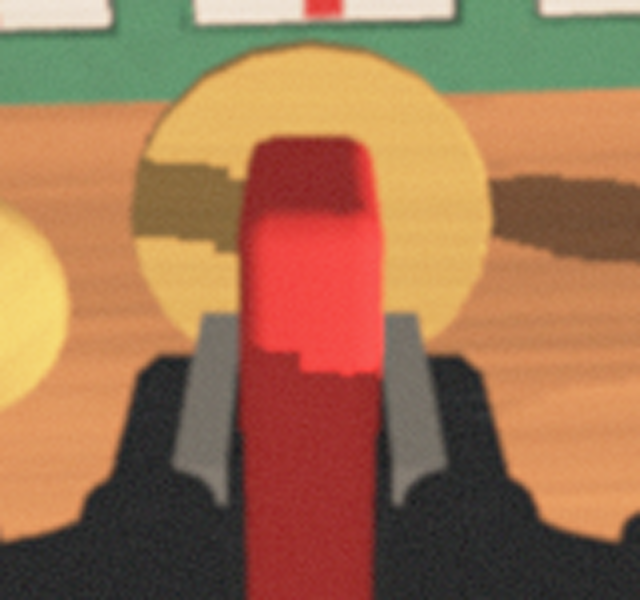

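```bash
python3 - <<'E'
from h import *
ci=np.load('pics/w7.npz')
W=cast(ci,[(278.4,190.3),(233,233.5),(323.2,233.5)],174.7);print(W,"x from top edge",W[0,0]+30)
# lug/rod check: bar end face width etc
print(cast(ci,[(262,214.5),(292,214.5)],232.7),cast(ci,[(261,233.5),(295.5,233.5)],260.7))
E
```

```text
[[658.66120642  14.98645638]
 [686.41412509 -15.83179541]
 [688.84377962  43.10704569]] x from top edge 688.6612064221717
[[655.43403946   7.47837784]
 [655.9895217   20.95514571]] [[653.64494029   8.46690776]
 [654.16212699  21.01288267]]
```

```bash
python3 - <<'E'
from h import *
go(650.4,16.6,172,np.radians(179.3))
E
```

```text
turn rz -0.029 (j6 now -1.51) | shift before turn [4.05 0.17 7.27] | after turn [4.04 0.28 7.27]
```

>>> {"name": "apply_moves", "arguments": {
  "series": "0 0 0 0 0 -0.029 1; 2.02 0.14 0 0 0 0 1; 2.02 0.14 0 0 0 0 1; 0 0 2.5 0 0 0 1; 0 0 2.5 0 0 0 1; 0 0 2.2 0 0 0 1; 0 0 0 0 0 0 1; 0 0 0 0 0 0 1; 0 0 0 0 0 0 1; 0 0 0 0 0 0 1"
}}

```text
clock: 19.67
eef_pos: [651.6, 16.7, 174.6]
tcp_rot: [3.142, 0.003, 3.13]
contact_force: [1.2, -0.9, -1.3]
opening: 0.149
```

```bash
python3 - <<'E'
from h import *
st();wrist('w8');plugs('w8');go(650.4,16.6,136,np.radians(179.3))
E
```

```text
t19.7 [651.6  16.7 174.6] [3.142e+00 3.000e-03 3.130e+00] F [ 1.2 -0.9 -1.3] op 0.149 q [ 0.02  0.47  1.64 -0.    1.04 -1.54]
plug face [647.1 -67.5] [65.3 65.1] ang 89.3
plug face [649.6 102.2] [65.3 64.4] ang 89.3
red [165.8 177.6] 100 [619.6 -67.9]
red [277.9 177.9] 98 [620.9  17.3]
red [390.8 178.2] 92 [622.1 103.1]
red [173.1 245. ] 84 [675.3 -68.6]
red [383.1 245.1] 82 [677.4 102.3]
turn rz 0.000 (j6 now -1.54) | shift before turn [ 0.12 -0.    3.85] | after turn [ 0.12 -0.    3.85]
```

View pics/w8.png

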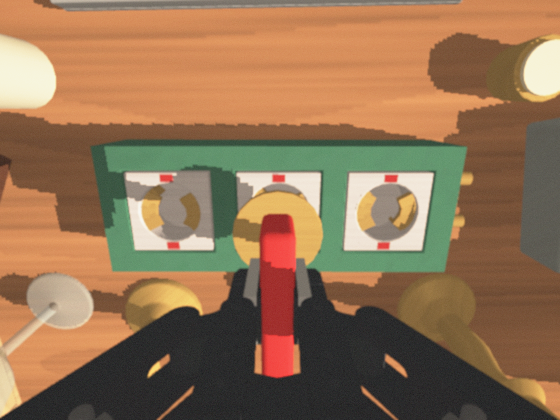

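The collar at x=278 lines up with the middle plug's dash at x=277.9, so I'll lower it.

>>> {"name": "apply_moves", "arguments": {
  "series": "0.15 0 0 0 0 0 1; 0 0 0.7 0 0 0 1; 0 0 0.5 0 0 0 1; 0 0 0.5 0 0 0 1; 0 0 0.3 0 0 0 1; 0 0 0.3 0 0 0 1; 0 0 0.3 0 0 0 1; 0 0 0.3 0 0 0 1; 0 0 0 0 0 0 1; 0 0 0 0 0 0 1"
}}

```text
clock: 20.55
eef_pos: [648.9, 16.6, 143.5]
tcp_rot: [-3.142, -0.0, 3.13]
contact_force: [-0.4, 0.1, -2.4]
opening: 0.15
```

>>> {"name": "apply_moves", "arguments": {
  "series": "0 0 0.2 0 0 0 1; 0 0 0.2 0 0 0 1; 0 0 0.2 0 0 0 1; 0 0 0 0 0 0 1; 0 0 0 0 0 0 1; 0 0 0 0 0 0 1; 0 0 0 0 0 0 1; 0 0 0 0 0 0 1; 0 0 0 0 0 0 1; 0 0 0 0 0 0 1"
}}

```text
clock: 21.38
eef_pos: [648.9, 16.6, 137.8]
tcp_rot: [3.142, 0.0, 3.13]
contact_force: [-0.0, 0.0, -1.7]
opening: 0.152
```

```bash
python3 - <<'E'
from h import *
st()
E
```

```text
t21.4 [648.9  16.6 137.8] [3.142 0.    3.13 ] F [-0.   0.  -1.7] op 0.152 q [ 0.02  0.5   1.67  0.    0.97 -1.54]
```

>>> {"name": "apply_moves", "arguments": {
  "series": "0 0 0.1 0 0 0 1; 0 0 0.1 0 0 0 1; 0 0 0.05 0 0 0 1; 0 0 0 0 0 0 1; 0 0 0 0 0 0 1; 0 0 0 0 0 0 1; 0 0 0 0 0 0 1; 0 0 0 0 0 0 1; 0 0 0 0 0 0 1; 0 0 0 0 0 0 1"
}}

```text
clock: 22.22
eef_pos: [649.1, 16.7, 136.0]
tcp_rot: [3.142, 0.001, 3.13]
contact_force: [-3.0, 0.0, 4.7]
opening: 0.15
```

```bash
python3 - <<'E'
from h import *
st()
E
```

```text
t22.2 [649.1  16.7 136. ] [3.142e+00 1.000e-03 3.130e+00] F [-3.   0.   4.7] op 0.150 q [ 0.02  0.51  1.67  0.    0.97 -1.54]
```

>>> {"name": "apply_moves", "arguments": {
  "series": "0 0 0 0 0 0.1122 1; 0 0 0 0 0 0.1122 1; 0 0 0 0 0 0.1122 1; 0 0 0 0 0 0.1122 1; 0 0 0 0 0 0.1122 1; 0 0 0 0 0 0.1122 1; 0 0 0 0 0 0.1122 1; 0 0 0 0 0 0 1; 0 0 0 0 0 0 1; 0 0 0 0 0 0 1"
}}

```text
clock: 23.05
eef_pos: [649.7, 16.6, 136.0]
tcp_rot: [3.14, 0.001, 2.349]
contact_force: [-0.1, -0.4, 5.3]
opening: 0.149
```

>>> {"name": "apply_moves", "arguments": {
  "series": "0 0 0 0 0 0.1122 1; 0 0 0 0 0 0.1122 1; 0 0 0 0 0 0.1122 1; 0 0 0 0 0 0.1122 1; 0 0 0 0 0 0.1122 1; 0 0 0 0 0 0.1122 1; 0 0 0 0 0 0.1122 1; 0 0 0 0 0 0 1; 0 0 0 0 0 0 1; 0 0 0 0 0 0 1"
}}

```text
clock: 23.88
eef_pos: [649.5, 16.6, 135.9]
tcp_rot: [3.14, -0.0, 1.563]
contact_force: [0.3, -0.8, 5.5]
opening: 0.15
```

```bash
python3 - <<'E'
from h import *
st();print(r.sense()["wrist_torque"])
E
```

```text
t23.9 [649.5  16.6 135.9] [ 3.14  -0.     1.563] F [ 0.3 -0.8  5.5] op 0.150 q [ 0.02  0.51  1.67 -0.    0.97  0.03]
[-0.21198528  0.16053911 -0.07387402]
```

>>> {"name": "apply_moves", "arguments": {
  "series": "0 0 -0.3 0 0 0 1; 0 0 -0.3 0 0 0 1; 0 0 -0.6 0 0 0 1; 0 0 -0.8 0 0 0 1; 0 0 -1 0 0 0 1; 0 0 -1 0 0 0 1; 0 0 -1.2 0 0 0 1; 0 0 -1.2 0 0 0 1; 0 0 -1.3 0 0 0 1; 0 0 0 0 0 0 1"
}}

```text
clock: 24.72
eef_pos: [650.6, 16.7, 216.1]
tcp_rot: [3.137, -0.0, 1.559]
contact_force: [0.5, -0.2, -5.5]
opening: 0.151
```

```bash
python3 - <<'E'
from h import *
st()
b=r.grab_frame("top");cv2.imwrite("pics/top2.png",b)
h=cv2.cvtColor(b,cv2.COLOR_BGR2HSV);m=cv2.inRange(h,(0,0,90),(180,60,255));m[:, :230]=0;m[:,350:]=0;m[:225]=0;m[290:]=0
n,l,s,c=cv2.connectedComponentsWithStats(m);k=1+np.argmax(s[1:,4]);print(s[k])
R=cv2.minAreaRect(np.argwhere(l==k)[:,::-1].astype(np.float32));B=cv2.boxPoints(R)
W=cast(r.camera_info("top"),B,22);print(W.round(1),W.mean(0),np.linalg.norm(W-np.roll(W,1,0),axis=1))
go(432,0,215,np.radians(90))
E
```

```text
t24.7 [650.6  16.7 216.1] [ 3.137 -0.     1.559] F [ 0.5 -0.2 -5.5] op 0.151 q [0.02 0.42 1.61 0.   1.11 0.04]
[ 241  225   60   65 2615]
[[335.6 165. ]
 [543.  161.9]
 [538.6 -31.3]
 [331.2 -26.1]] [437.09538503  67.36417838] [191.09689385 207.33404533 193.23671365 207.41736487]
turn rz -0.012 (j6 now 0.04) | shift before turn [ -1.92 -21.79  -0.05] | after turn [ -1.67 -21.81  -0.05]
```

>>> {"name": "apply_moves", "arguments": {
  "series": "0 -3 0 0 0 0 1; 0 -3 0 0 0 0 1; 0 -3 0 0 0 0 1; 0 -3 0 0 0 0 1; 0 -3 0 0 0 0 1; 0 -3 0 0 0 0 1; 0 -3 0 0 0 0 1; 0 0 0 0 0 0 1; 0 0 0 0 0 0 1; 0 0 0 0 0 0 1"
}}

```text
clock: 25.6
eef_pos: [439.6, 19.1, 212.5]
tcp_rot: [3.14, -0.0, 1.559]
contact_force: [0.5, 0.3, -5.7]
opening: 0.145
```

```bash
python3 - <<'E'
from h import *
st()
b=cv2.imread("pics/top0.png")
h=cv2.cvtColor(b,cv2.COLOR_BGR2HSV);m=cv2.inRange(h,(0,0,90),(180,60,255));m[:, :230]=0;m[:,350:]=0;m[:225]=0;m[290:]=0
n,l,s,c=cv2.connectedComponentsWithStats(m);k=1+np.argmax(s[1:,4]);print(s[k])
R=cv2.minAreaRect(np.argwhere(l==k)[:,::-1].astype(np.float32));B=cv2.boxPoints(R)
W=cast(r.camera_info("top"),B,22);print(W.round(1),W.mean(0),np.linalg.norm(W-np.roll(W,1,0),axis=1))
ci,im=wrist('w9')
s=r.grab_frame("scene");cv2.imwrite("pics/sc1.png",s)
E
```

```text
t25.6 [439.6  19.1 212.5] [ 3.14  -0.     1.559] F [ 0.5  0.3 -5.7] op 0.145 q [ 0.04  0.1   2.05 -0.    0.99  0.05]
[ 241  239   98   39 3534]
[[ 490.7  165.4]
 [ 491.2 -153.3]
 [ 372.4 -152.4]
 [ 372.   164.3]] [431.57332732   5.98539613] [118.64760205 318.77985017 118.78169563 316.75616021]
```

View pics/w9.png

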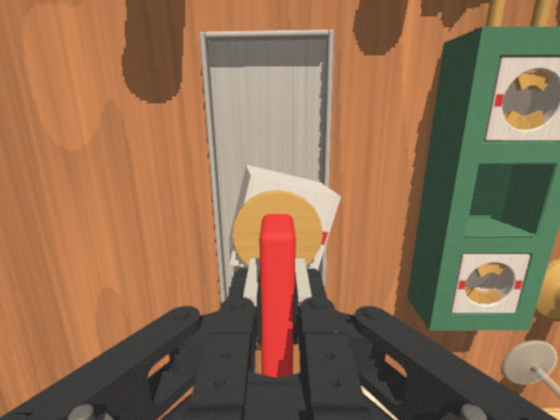

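The held plug hangs loose and has yawed about 15°. Its corners are at (248,167) and (340,195), with a dash at (323,239). Tray rim corners are at (204,35) and (331,32).

```bash
python3 - <<'E'
from h import *
ci=np.load('pics/w9.npz')
W=cast(ci,[(204,35),(332,31),(219,260),(328,160)],22);print(W.round(1))
# plug top at collar underside - ~5
for z in(136,130):
  P=cast(ci,[(248,167),(340,195)],z);d=P[1]-P[0];print(P.round(1),np.linalg.norm(d),np.degrees(np.arctan2(d[1],d[0])))
E
```

```text
[[376.1 161.6]
 [488.7 163.4]
 [374.6 -56.7]
 [489.3  50.5]]
[[420.6  63.4]
 [479.7  44.4]] 62.067516194365695 -17.822552114751723
[[420.   62.4]
 [480.9  42.9]] 63.925678606938575 -17.822552114751733
```

>>> {"name": "apply_moves", "arguments": {
  "series": "-0.7 -0.4 0 0 0 0 1; -0.76 -0.41 0 0 0 0 1; 0 0 0 0 0 -0.0775 1; 0 0 0 0 0 -0.0775 1; 0 0 0 0 0 -0.0775 1; 0 0 0 0 0 -0.0775 1; 0 0 2 0 0 0 1; 0 0 2 0 0 0 1; 0 0 1.5 0 0 0 1; 0 0 0.8 0 0 0 1"
}}

```text
clock: 26.53
eef_pos: [429.5, 3.9, 147.6]
tcp_rot: [-3.139, -0.001, 1.869]
contact_force: [-0.6, -0.4, -6.1]
opening: 0.153
```

>>> {"name": "apply_moves", "arguments": {
  "series": "0 0 0.4 0 0 0 1; 0 0 0.3 0 0 0 1; 0 0 0.2 0 0 0 1; 0 0 0.2 0 0 0 1; 0 0 0.2 0 0 0 1; 0 0 0.1 0 0 0 1; 0 0 0 0 0 0 1; 0 0 0 0 0 0 1; 0 0 0 0 0 0 1; 0 0 0 0 0 0 1"
}}

```text
clock: 27.37
eef_pos: [430.9, 4.6, 135.4]
tcp_rot: [3.141, 0.0, 1.869]
contact_force: [0.7, -1.2, -3.9]
opening: 0.149
```

```bash
python3 - <<'E'
from h import *
st();wrist('w10')
im=cv2.imread('pics/w10.png')[100:330,150:410]
cv2.imwrite('pics/w10c.png',cv2.resize(im,None,fx=2.5,fy=2.5,interpolation=cv2.INTER_CUBIC))
E
```

```text
t27.4 [430.9   4.6 135.4] [3.141 0.    1.869] F [ 0.7 -1.2 -3.9] op 0.149 q [ 0.01  0.21  2.14 -0.    0.79 -0.29]
```

View pics/w10c.png

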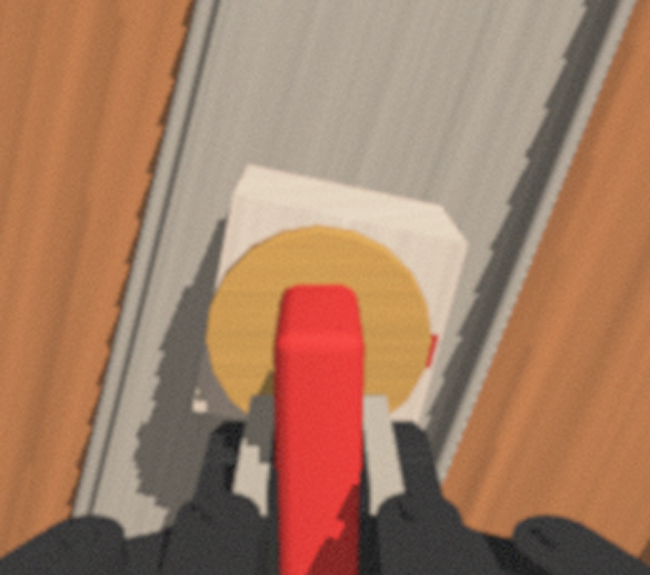

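The plug stands inside the tray, with top-face corners at crop (235,193) and (465,243). From those I get its yaw.

```bash
python3 - <<'E'
from h import *
ci=np.load('pics/w10.npz')
P=cast(ci,np.array([(235,193),(465,243)])/2.5+[150,100],55);d=P[1]-P[0];a=np.degrees(np.arctan2(d[1],d[0]));print(P.round(1),np.linalg.norm(d),a)
print("rel",180+a-np.degrees(1.869), "centre",P.mean(0)+32*np.array([np.sin(np.radians(a)),-np.cos(np.radians(a))]))
P=cast(ci,np.array([(248,165),(443,207)])/2.5+[150,100],5);d=P[1]-P[0];print(P,np.linalg.norm(d),np.degrees(np.arctan2(d[1],d[0])))
E
```

```text
[[398.2  33.4]
 [460.2  38.4]] 62.16099660341121 4.556762667116257
rel 77.4709507571654 centre [431.73654441   3.99415993]
[[397.75942423  32.35979942]
 [462.22317114  37.78944263]] 64.6920063909805 4.814536834503195
```

>>> {"name": "apply_moves", "arguments": {
  "series": "0 0 0.1 0 0 0 1; 0 0 0.1 0 0 0 1; 0 0 0.1 0 0 0 1; 0 0 0.1 0 0 0 1; 0 0 0.1 0 0 0 1; 0 0 0 0 0 0 1; 0 0 0 0 0 0 1; 0 0 0 0 0 0 1; 0 0 0 0 0 0 1; 0 0 0 0 0 0 1"
}}

```text
clock: 28.25
eef_pos: [430.8, 4.7, 130.9]
tcp_rot: [3.141, -0.0, 1.869]
contact_force: [-3.8, 0.4, 9.9]
opening: 0.15
```

```bash
python3 -c "
from h import *
st()"
```

```text
t28.2 [430.8   4.7 130.9] [ 3.141 -0.     1.869] F [-3.8  0.4  9.9] op 0.150 q [ 0.01  0.22  2.14  0.    0.78 -0.29]
```

>>> {"name": "apply_moves", "arguments": {
  "series": "0 0 0 0 0 -0.1128 1; 0 0 0 0 0 -0.1128 1; 0 0 0 0 0 -0.1128 1; 0 0 0 0 0 -0.1128 1; 0 0 0 0 0 -0.1128 1; 0 0 0 0 0 -0.1128 1; 0 0 0 0 0 -0.1128 1; 0 0 0 0 0 -0.1128 1; 0 0 0 0 0 -0.1128 1; 0 0 0 0 0 -0.1128 1"
}}

```text
clock: 29.08
eef_pos: [431.6, 4.6, 130.9]
tcp_rot: [3.141, 0.002, 3.002]
contact_force: [-0.6, 1.0, 4.7]
opening: 0.148
```

>>> {"name": "apply_moves", "arguments": {
  "series": "0 0 0 0 0 -0.1128 1; 0 0 0 0 0 -0.1128 1; 0 0 0 0 0 0 1; 0 0 0 0 0 0 1; 0 0 -0.3 0 0 0 1; 0 0 -0.3 0 0 0 1; 0 0 -0.3 0 0 0 1; 0 0 -0.3 0 0 0 1; 0 0 0 0 0 0 1; 0 0 0 0 0 0 1"
}}

```text
clock: 29.92
eef_pos: [430.8, 4.6, 142.4]
tcp_rot: [-3.142, 0.0, -3.061]
contact_force: [-0.1, -0.6, -3.1]
opening: 0.152
```

```bash
python3 -c "
from h import *
st()"
```

```text
t29.9 [430.8   4.6 142.4] [-3.142  0.    -3.061] F [-0.1 -0.6 -3.1] op 0.152 q [ 0.01  0.2   2.13 -0.    0.81 -1.64]
```

>>> {"name": "apply_moves", "arguments": {
  "series": "0 0 -1 0 0 0 1; 0 0 -2 0 0 0 1; 0 0 -2 0 0 0 1; 0 0 -2 0 0 0 1; 0 0 -1 0 0 0.093 1; 0 0 0 0 0 0 1; 0 0 0 0 0 0 1; 0 0 0 0 0 0 1; 0 0 0 0 0 0 1; 0 0 0 0 0 0 1"
}}

```text
clock: 30.75
eef_pos: [430.1, 4.6, 221.3]
tcp_rot: [-3.142, -0.002, 3.131]
contact_force: [-0.2, 0.2, -2.6]
opening: 0.151
```

```bash
python3 -c "
from h import *
st();go(650,102.4,180,np.radians(179.3))
s=r.grab_frame('scene');cv2.imwrite('pics/sc2.png',s)"
```

```text
t30.8 [430.1   4.6 221.3] [-3.142e+00 -2.000e-03  3.131e+00] F [-0.2  0.2 -2.6] op 0.151 q [ 0.01  0.08  2.06 -0.    1.01 -1.55]
turn rz 0.001 (j6 now -1.55) | shift before turn [-21.89  10.02   4.13] | after turn [-21.87  10.05   4.13]
```

>>> {"name": "apply_moves", "arguments": {
  "series": "-2.73 1.25 0 0 0 0 1; -2.73 1.25 0 0 0 0 1; -2.73 1.25 0 0 0 0 1; -2.73 1.25 0 0 0 0 1; -2.73 1.25 0 0 0 0 1; -2.73 1.25 0 0 0 0 1; -2.73 1.25 0 0 0 0 1; -2.73 1.25 0 0 0 0 1; 0 0 2 0 0 0 1; 0 0 2 0 0 0 1"
}}

```text
clock: 31.63
eef_pos: [652.4, 102.9, 181.7]
tcp_rot: [3.141, 0.002, 3.131]
contact_force: [0.3, 0.6, -4.2]
opening: 0.147
```

>>> {"name": "apply_moves", "arguments": {
  "series": "0 0 0 0 0 0 1; 0 0 0 0 0 0 1; 0 0 0 0 0 0 1; 0 0 0 0 0 0 1; 0 0 0 0 0 0 1; 0 0 0 0 0 0 1; 0 0 0 0 0 0 1; 0 0 0 0 0 0 1; 0 0 0 0 0 0 1; 0 0 0 0 0 0 1"
}}

```text
clock: 32.47
eef_pos: [650.3, 102.0, 182.3]
tcp_rot: [3.142, 0.0, 3.13]
contact_force: [0.1, 0.1, -1.5]
opening: 0.153
```

```bash
python3 - <<'E'
from h import *
st();wrist('w11');plugs('w11')
go(650,102.4,136,np.radians(179.3))
E
```

```text
t32.5 [650.3 102.  182.3] [3.142 0.    3.13 ] F [ 0.1  0.1 -1.5] op 0.153 q [ 0.15  0.47  1.62  0.    1.06 -1.41]
plug face [647.2 -66.8] [65.7 64.7] ang 89.3
red [ 61.4 179.2] 75 [619.7 -67.6]
red [279.2 179. ] 84 [621.6 103.7]
red [ 75.3 244.5] 71 [675.4 -68.2]
turn rz 0.000 (j6 now -1.41) | shift before turn [0.02 0.04 4.63] | after turn [0.02 0.04 4.63]
```

>>> {"name": "apply_moves", "arguments": {
  "series": "0.02 0.08 1.5 0 0 0 1; 0 0 1 0 0 0 1; 0 0 0.5 0 0 0 1; 0 0 0.3 0 0 0 1; 0 0 0.3 0 0 0 1; 0 0 0.3 0 0 0 1; 0 0 0.2 0 0 0 1; 0 0 0.2 0 0 0 1; 0 0 0 0 0 0 1; 0 0 0 0 0 0 1"
}}

```text
clock: 33.35
eef_pos: [650.1, 102.8, 139.3]
tcp_rot: [3.142, 0.0, 3.13]
contact_force: [-0.1, 0.5, -2.0]
opening: 0.148
```

>>> {"name": "apply_moves", "arguments": {
  "series": "0 0 0.1 0 0 0 1; 0 0 0.1 0 0 0 1; 0 0 0.1 0 0 0 1; 0 0 0 0 0 0 1; 0 0 0 0 0 0 1; 0 0 0 0 0 0 1; 0 0 0 0 0 0 1; 0 0 0 0 0 0 1; 0 0 0 0 0 0 1; 0 0 0 0 0 0 1"
}}

```text
clock: 34.18
eef_pos: [650.1, 102.8, 136.3]
tcp_rot: [3.142, 0.0, 3.13]
contact_force: [-0.6, 0.1, -3.0]
opening: 0.148
```

```bash
python3 -c "
from h import *
st()"
```

```text
t34.2 [650.1 102.8 136.3] [3.142 0.    3.13 ] F [-0.6  0.1 -3. ] op 0.148 q [ 0.15  0.52  1.65 -0.    0.98 -1.4 ]
```

>>> {"name": "apply_moves", "arguments": {
  "series": "0 0 0.1 0 0 0 1; 0 0 0 0 0 0.113 1; 0 0 0 0 0 0.113 1; 0 0 0 0 0 0.113 1; 0 0 0 0 0 0.113 1; 0 0 0 0 0 0.113 1; 0 0 0 0 0 0.113 1; 0 0 0 0 0 0.113 1; 0 0 0 0 0 0 1; 0 0 0 0 0 0 1"
}}

```text
clock: 35.02
eef_pos: [650.6, 102.8, 135.9]
tcp_rot: [3.141, 0.001, 2.342]
contact_force: [0.1, -1.0, 4.4]
opening: 0.148
```

>>> {"name": "apply_moves", "arguments": {
  "series": "0 0 0 0 0 0.113 1; 0 0 0 0 0 0.113 1; 0 0 0 0 0 0.113 1; 0 0 0 0 0 0.113 1; 0 0 0 0 0 0.113 1; 0 0 0 0 0 0.113 1; 0 0 0 0 0 0.113 1; 0 0 0 0 0 0.113 1; 0 0 0 0 0 0 1; 0 0 0 0 0 0 1"
}}

```text
clock: 35.85
eef_pos: [650.5, 102.9, 135.9]
tcp_rot: [3.141, -0.0, 1.44]
contact_force: [0.6, -0.2, 5.8]
opening: 0.15
```

>>> {"name": "apply_moves", "arguments": {
  "series": "0 0 -0.3 0 0 0 1; 0 0 -0.3 0 0 0 1; 0 0 -0.6 0 0 0 1; 0 0 -0.8 0 0 0 1; 0 0 -1 0 0 0 1; 0 0 -1 0 0 0 1; 0 0 -1.2 0 0 0 1; 0 0 -1.2 0 0 0 1; 0 0 -1.3 0 0 0 1; 0 0 0 0 0 0 1"
}}

```text
clock: 36.68
eef_pos: [651.7, 103.0, 216.1]
tcp_rot: [3.137, -0.001, 1.435]
contact_force: [1.4, -0.0, -6.0]
opening: 0.145
```

```bash
python3 -c "
from h import *
st();go(431.5,100,215,np.radians(83))"
```

```text
t36.7 [651.7 103.  216.1] [ 3.137e+00 -1.000e-03  1.435e+00] F [ 1.4 -0.  -6. ] op 0.145 q [ 0.15  0.43  1.59 -0.    1.12  0.29]
turn rz -0.014 (j6 now 0.29) | shift before turn [ -3.29 -21.78   0.11] | after turn [ -2.98 -21.82   0.11]
```

>>> {"name": "apply_moves", "arguments": {
  "series": "-0.15 -1 0 0 0 0 1; -0.3 -2.3 0 0 0 0 1; -0.37 -2.6 0 0 0 0 1; -0.37 -2.6 0 0 0 0 1; -0.37 -2.6 0 0 0 0 1; -0.37 -2.6 0 0 0 0 1; -0.37 -2.6 0 0 0 0 1; -0.37 -2.6 0 0 0 0 1; -0.3 -1.8 0 0 0 0 1; -0.15 -0.9 0 0 0 0 1"
}}

```text
clock: 37.52
eef_pos: [428.0, 100.7, 211.4]
tcp_rot: [-3.139, 0.001, 1.435]
contact_force: [0.2, 0.0, -6.0]
opening: 0.149
```

>>> {"name": "apply_moves", "arguments": {
  "series": "0 0 1 0 0 0 1; 0 0 1.5 0 0 0 1; 0 0 1 0 0 0 1; 0 0 0.5 0 0 0 1; 0 0 0 0 0 0 1; 0 0 0 0 0 0 1; 0 0 0 0 0 0 1; 0 0 0 0 0 0 1; 0 0 0 0 0 0 1; 0 0 0 0 0 0 1"
}}

```text
clock: 38.35
eef_pos: [432.1, 101.2, 172.6]
tcp_rot: [3.141, -0.0, 1.435]
contact_force: [-0.1, 0.2, -5.2]
opening: 0.147
```

```bash
python3 -c "
from h import *
st();wrist('w12')"
```

```text
t38.4 [432.1 101.2 172.6] [ 3.141 -0.     1.435] F [-0.1  0.2 -5.2] op 0.147 q [ 0.23  0.17  2.08 -0.    0.89  0.36]
```

View pics/w12.png

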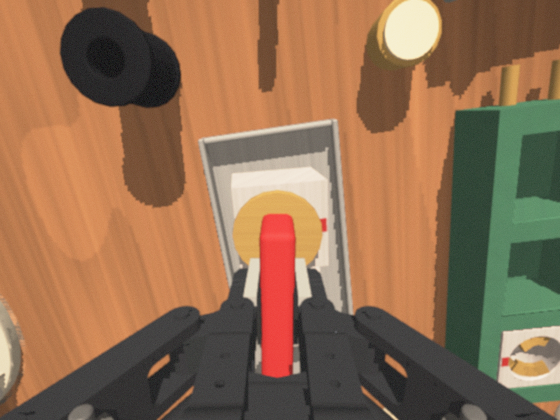

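The plug hangs over the tray's +y end, whose rim corners are at (202,140) and (335,122). Its far edge runs from (232,174) to (325,185) and its dash is at (323,225).

```bash
python3 - <<'E'
from h import *
ci=np.load('pics/w12.npz')
W=cast(ci,[(202,141),(335,122),(226,262),(349,300)],22);print(W.round(1))
for uv,z in (([(232,192),(328,184)],91),([(233,174),(314,169)],41)):
  P=cast(ci,uv,z);d=P[1]-P[0];print(P.round(1),np.linalg.norm(d),np.degrees(np.arctan2(d[1],d[0])))
im=cv2.imread('pics/w12.png')[110:280,190:360]
cv2.imwrite('pics/w12c.png',cv2.resize(im,None,fx=3.5,fy=3.5,interpolation=cv2.INTER_CUBIC))
E
```

```text
[[375.6 163.1]
 [488.2 163.3]
 [374.8  49.3]
 [488.2  -8.4]]
[[404.9 131.6]
 [468.6 128.3]] 63.7566773780903 -2.955268731353291
[[399.6 135. ]
 [465.1 130.1]] 65.73626009748718 -4.271385035213474
```

>>> {"name": "apply_moves", "arguments": {
  "series": "0 0 1 0 0 0 1; 0 0 1 0 0 0 1; 0 0 0.7 0 0 0 1; 0 0 0.4 0 0 0 1; 0 0 0.3 0 0 0 1; 0 0 0.2 0 0 0 1; 0 0 0.2 0 0 0 1; 0 0 0.2 0 0 0 1; 0 0 0.1 0 0 0 1; 0 0 0 0 0 0 1"
}}

```text
clock: 39.23
eef_pos: [432.1, 101.3, 131.3]
tcp_rot: [3.141, -0.0, 1.435]
contact_force: [0.2, 0.1, -2.8]
opening: 0.15
```

>>> {"name": "apply_moves", "arguments": {
  "series": "0 0 0 0 0 0 1; 0 0 0 0 0 0 1; 0 0 0 0 0 0 1; 0 0 0 0 0 0 1; 0 0 0 0 0 0 1; 0 0 0 0 0 0 1; 0 0 0 0 0 0 1; 0 0 0 0 0 0 1; 0 0 0 0 0 0 1; 0 0 0 0 0 0 1"
}}

```text
clock: 40.07
eef_pos: [431.8, 101.2, 131.2]
tcp_rot: [-3.142, 0.0, 1.435]
contact_force: [-0.2, 0.2, -2.9]
opening: 0.15
```

```bash
python3 -c "
from h import *
st();wrist('w13')
im=cv2.imread('pics/w13.png')[110:280,190:360]
cv2.imwrite('pics/w13c.png',cv2.resize(im,None,fx=3.5,fy=3.5,interpolation=cv2.INTER_CUBIC))"
```

```text
t40.1 [431.8 101.2 131.2] [-3.142  0.     1.435] F [-0.2  0.2 -2.9] op 0.150 q [ 0.23  0.24  2.11 -0.    0.79  0.36]
```

View pics/w13c.png

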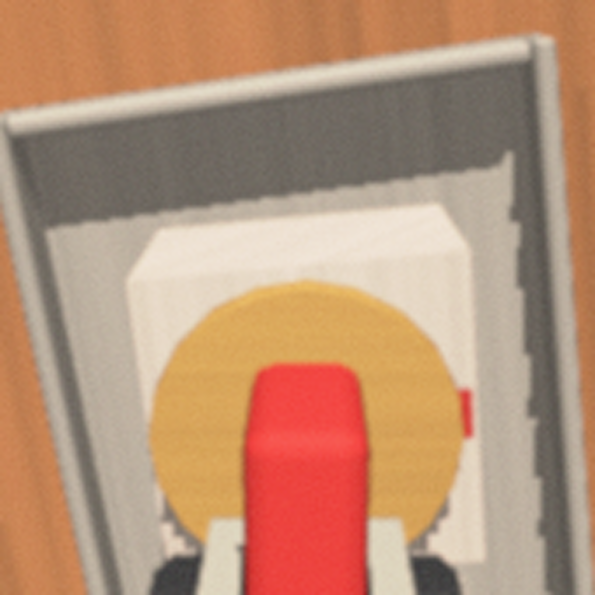

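The plug sits in the tray with its top-face edge from (128,282) to (468,245) in the crop. I've now viewed 15 pictures, so from here I'll rely on numeric checks.

```bash
cat >> h.py <<'E'
def edge(name,a,b,z):
    """line fit on the collar-free white top-edge given two pixel ends"""
    ci=np.load('pics/%s.npz'%name);P=cast(ci,[a,b],z);d=P[1]-P[0];return P.round(1),np.linalg.norm(d),np.degrees(np.arctan2(d[1],d[0]))
E
python3 - <<'E'
from h import *
f=lambda x,y:(190+x/3.5,110+y/3.5)
print(edge('w13',f(128,282),f(468,245),55)); print(edge('w13',f(160,230),f(440,207),5))
# automatic alternative: white mask hull
im=cv2.imread('pics/w13.png');h=cv2.cvtColor(im,cv2.COLOR_BGR2HSV)
print(h[110+300//3,190+180//3],h[110+int(260/3.5),190+int(300/3.5)],h[110+int(230/3.5),190+int(300/3.5)],h[110+int(190/3.5),190+int(250/3.5)],h[110+int(320/3.5),190+int(100/3.5)])
E
```

```text
(array([[402.2, 134.2],
       [465.1, 132.6]]), np.float64(62.84678708136091), np.float64(-1.482314934457681))
(array([[402. , 134.2],
       [465.6, 130.8]]), np.float64(63.70616342369009), np.float64(-3.086126189124875))
[ 18 151 218] [ 16  27 240] [ 16  29 239] [ 12  34 111] [ 17  39 190]
```

>>> {"name": "apply_moves", "arguments": {
  "series": "0 0 0.1 0 0 0 1; 0 0 0 0 0 0 1; 0 0 0 0 0 -0.111 1; 0 0 0 0 0 -0.111 1; 0 0 0 0 0 -0.111 1; 0 0 0 0 0 -0.111 1; 0 0 0 0 0 -0.111 1; 0 0 0 0 0 -0.111 1; 0 0 0 0 0 -0.111 1; 0 0 0 0 0 -0.111 1"
}}

```text
clock: 40.95
eef_pos: [432.4, 101.3, 130.8]
tcp_rot: [3.141, 0.001, 2.328]
contact_force: [-1.3, -0.0, 6.5]
opening: 0.15
```

>>> {"name": "apply_moves", "arguments": {
  "series": "0 0 0 0 0 -0.111 1; 0 0 0 0 0 -0.111 1; 0 0 0 0 0 -0.111 1; 0 0 0 0 0 -0.111 1; 0 0 0 0 0 -0.111 1; 0 0 0 0 0 -0.111 1; 0 0 0 0 0 -0.111 1; 0 0 0 0 0 0 1; 0 0 0 0 0 0 1; 0 0 0 0 0 0 1"
}}

```text
clock: 41.78
eef_pos: [432.7, 101.4, 130.9]
tcp_rot: [3.141, 0.002, 3.097]
contact_force: [-0.1, -0.0, 5.7]
opening: 0.155
```

>>> {"name": "apply_moves", "arguments": {
  "series": "0 0 -0.3 0 0 0 1; 0 0 -0.3 0 0 0 1; 0 0 -0.3 0 0 0 1; 0 0 -0.3 0 0 0 1; 0 0 0 0 0 0 1; 0 0 0 0 0 0 1; 0 0 0 0 0 0 1; 0 0 0 0 0 0 1; 0 0 0 0 0 0 1; 0 0 0 0 0 0 1"
}}

```text
clock: 42.62
eef_pos: [431.7, 101.2, 142.1]
tcp_rot: [-3.142, -0.0, 3.099]
contact_force: [-0.4, -0.5, -1.6]
opening: 0.146
```

```bash
python3 -c "
from h import *
st()"
```

```text
t42.6 [431.7 101.2 142.1] [-3.142 -0.     3.099] F [-0.4 -0.5 -1.6] op 0.146 q [ 0.23  0.22  2.11  0.    0.82 -1.3 ]
```

Freed. Next I'll lift and go to plug1 at about (647.8,-68).

>>> {"name": "apply_moves", "arguments": {
  "series": "0 0 -1 0 0 0 1; 0 0 -2 0 0 0 1; 0 0 -2 0 0 0 1; 0 0 -2 0 0 0 1; 0 0 -1 0 0 -0.031 1; 0 0 0 0 0 0 1; 0 0 0 0 0 0 1; 0 0 0 0 0 0 1; 0 0 0 0 0 0 1; 0 0 0 0 0 0 1"
}}

```text
clock: 43.45
eef_pos: [431.3, 101.1, 221.4]
tcp_rot: [-3.141, -0.002, 3.13]
contact_force: [-0.2, 0.1, -2.9]
opening: 0.146
```

```bash
python3 -c "
from h import *
st();go(648,-68,180,np.radians(179.3))"
```

```text
t43.5 [431.3 101.1 221.4] [-3.141e+00 -2.000e-03  3.130e+00] F [-0.2  0.1 -2.9] op 0.146 q [ 0.23  0.1   2.03  0.    1.01 -1.33]
turn rz 0.001 (j6 now -1.33) | shift before turn [-21.86 -16.66   4.14] | after turn [-21.88 -16.64   4.14]
```

>>> {"name": "apply_moves", "arguments": {
  "series": "-2.43 -1.85 0 0 0 0 1; -2.43 -1.85 0 0 0 0 1; -2.43 -1.85 0 0 0 0 1; -2.43 -1.85 0 0 0 0 1; -2.43 -1.85 0 0 0 0 1; -2.43 -1.85 0 0 0 0 1; -2.43 -1.85 0 0 0 0 1; -2.43 -1.85 0 0 0 0 1; -2.43 -1.85 0 0 0 0 1; 0 0 2 0 0 0 1"
}}

```text
clock: 44.28
eef_pos: [654.8, -71.3, 204.7]
tcp_rot: [-3.14, 0.009, 3.129]
contact_force: [0.8, 0.4, -1.1]
opening: 0.152
```

>>> {"name": "apply_moves", "arguments": {
  "series": "0 0 2 0 0 0 1; 0 0 0 0 0 0 1; 0 0 0 0 0 0 1; 0 0 0 0 0 0 1; 0 0 0 0 0 0 1; 0 0 0 0 0 0 1; 0 0 0 0 0 0 1; 0 0 0 0 0 0 1; 0 0 0 0 0 0 1; 0 0 0 0 0 0 1"
}}

```text
clock: 45.12
eef_pos: [648.7, -67.7, 182.5]
tcp_rot: [-3.142, 0.0, 3.131]
contact_force: [-0.4, 0.0, -2.6]
opening: 0.147
```

```bash
python3 - <<'E'
from h import *
st();wrist('w14');plugs('w14')
go(648,-68,136,np.radians(179.3))
E
```

```text
t45.1 [648.7 -67.7 182.5] [-3.142  0.     3.131] F [-0.4  0.  -2.6] op 0.147 q [-0.11  0.46  1.63 -0.    1.05 -1.67]
red [276.1 178.5] 99 [619.8 -68.5]
turn rz 0.001 (j6 now -1.67) | shift before turn [ 0.07 -0.03  4.64] | after turn [ 0.07 -0.03  4.64]
```

>>> {"name": "apply_moves", "arguments": {
  "series": "0.02 -0.12 1.5 0 0 0 1; 0 0 1 0 0 0 1; 0 0 0.5 0 0 0 1; 0 0 0.3 0 0 0 1; 0 0 0.3 0 0 0 1; 0 0 0.3 0 0 0 1; 0 0 0.2 0 0 0 1; 0 0 0.2 0 0 0 1; 0 0 0 0 0 0 1; 0 0 0 0 0 0 1"
}}

```text
clock: 46.0
eef_pos: [648.5, -68.9, 139.3]
tcp_rot: [-3.142, 0.0, 3.131]
contact_force: [-0.3, -0.3, -2.3]
opening: 0.152
```

>>> {"name": "apply_moves", "arguments": {
  "series": "0 0 0.1 0 0 0 1; 0 0 0.1 0 0 0 1; 0 0 0.1 0 0 0 1; 0 0 0.1 0 0 0 1; 0 0 0 0 0 0 1; 0 0 0 0 0 0 1; 0 0 0 0 0 0 1; 0 0 0 0 0 0 1; 0 0 0 0 0 0 1; 0 0 0 0 0 0 1"
}}

```text
clock: 46.83
eef_pos: [648.6, -68.9, 136.0]
tcp_rot: [-3.142, 0.001, 3.131]
contact_force: [-2.2, 0.7, 4.8]
opening: 0.155
```

```bash
python3 -c "
from h import *
st()"
```

```text
t46.8 [648.6 -68.9 136. ] [-3.142e+00  1.000e-03  3.131e+00] F [-2.2  0.7  4.8] op 0.155 q [-0.11  0.51  1.66 -0.    0.97 -1.67]
```

Seated. Thread it and lift.

>>> {"name": "apply_moves", "arguments": {
  "series": "0 0 0 0 0 0 1; 0 0 0 0 0 0.113 1; 0 0 0 0 0 0.113 1; 0 0 0 0 0 0.113 1; 0 0 0 0 0 0.113 1; 0 0 0 0 0 0.113 1; 0 0 0 0 0 0.113 1; 0 0 0 0 0 0.113 1; 0 0 0 0 0 0 1; 0 0 0 0 0 0 1"
}}

```text
clock: 47.67
eef_pos: [649.2, -69.1, 135.9]
tcp_rot: [3.141, 0.001, 2.343]
contact_force: [1.2, -1.0, 6.0]
opening: 0.152
```

>>> {"name": "apply_moves", "arguments": {
  "series": "0 0 0 0 0 0.113 1; 0 0 0 0 0 0.113 1; 0 0 0 0 0 0.113 1; 0 0 0 0 0 0.113 1; 0 0 0 0 0 0.113 1; 0 0 0 0 0 0.113 1; 0 0 0 0 0 0.113 1; 0 0 0 0 0 0.113 1; 0 0 0 0 0 0 1; 0 0 0 0 0 0 1"
}}

```text
clock: 48.5
eef_pos: [649.0, -69.0, 135.9]
tcp_rot: [3.14, -0.0, 1.439]
contact_force: [0.6, -0.2, 5.4]
opening: 0.152
```

>>> {"name": "apply_moves", "arguments": {
  "series": "0 0 -0.3 0 0 0 1; 0 0 -0.3 0 0 0 1; 0 0 -0.6 0 0 0 1; 0 0 -0.8 0 0 0 1; 0 0 -1 0 0 0 1; 0 0 -1 0 0 0 1; 0 0 -1.2 0 0 0 1; 0 0 -1.2 0 0 0 1; 0 0 -1.3 0 0 0 1; 0 0 0 0 0 0 1"
}}

```text
clock: 49.33
eef_pos: [650.2, -69.1, 216.1]
tcp_rot: [3.137, -0.0, 1.436]
contact_force: [0.3, 0.4, -4.0]
opening: 0.146
```

```bash
python3 -c "
from h import *
st();go(431.5,-92,216,np.radians(83))"
```

```text
t49.3 [650.2 -69.1 216.1] [ 3.137 -0.     1.436] F [ 0.3  0.4 -4. ] op 0.146 q [-0.11  0.42  1.6   0.    1.11  0.03]
turn rz -0.013 (j6 now 0.03) | shift before turn [-5.220e+00 -2.136e+01  1.000e-02] | after turn [-4.940e+00 -2.142e+01  1.000e-02]
```

>>> {"name": "apply_moves", "arguments": {
  "series": "-0.25 -1 0 0 0 0 1; -0.5 -2.2 0 0 0 0 1; -0.62 -2.6 0 0 0 0 1; -0.62 -2.6 0 0 0 0 1; -0.62 -2.6 0 0 0 0 1; -0.62 -2.6 0 0 0 0 1; -0.62 -2.6 0 0 0 0 1; -0.62 -2.6 0 0 0 0 1; -0.5 -1.7 0 0 0 0 1; -0.25 -0.86 0 0 0 0 1"
}}

```text
clock: 50.17
eef_pos: [426.1, -91.7, 211.4]
tcp_rot: [-3.139, -0.0, 1.435]
contact_force: [-0.5, -0.6, -5.9]
opening: 0.148
```

>>> {"name": "apply_moves", "arguments": {
  "series": "0 0 0 0 0 0 1; 0 0 0 0 0 0 1; 0 0 0 0 0 0 1; 0 0 0 0 0 0 1; 0 0 0 0 0 0 1; 0 0 0 0 0 0 1; 0 0 0 0 0 0 1; 0 0 0 0 0 0 1; 0 0 0 0 0 0 1; 0 0 0 0 0 0 1"
}}

```text
clock: 51.0
eef_pos: [429.8, -91.8, 212.2]
tcp_rot: [-3.142, 0.0, 1.436]
contact_force: [-0.5, -0.1, -4.6]
opening: 0.144
```

```bash
python3 -c "
from h import *
st();wrist('w15')"
```

```text
t51.0 [429.8 -91.8 212.2] [-3.142  0.     1.436] F [-0.5 -0.1 -4.6] op 0.144 q [-0.21  0.1   2.05 -0.    0.99 -0.08]
```

View pics/w15.png

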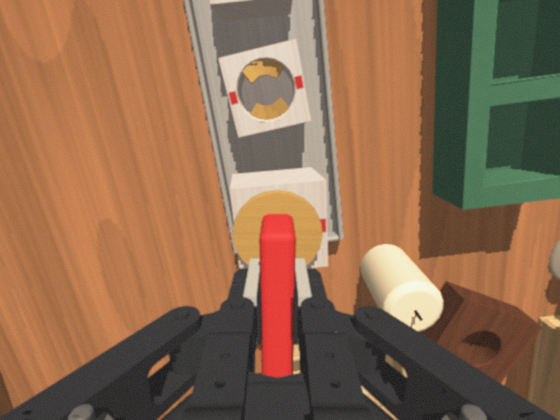

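The middle plug stands in the tray at (265,88), with its dashes at (233,98) and (299,82). The tray's near end corner is at (338,238), and the held plug is at (279,215).

```bash
python3 - <<'E'
from h import *
ci=np.load('pics/w15.npz')
print("tray end",cast(ci,[(338,239),(322,5),(190,5),(233,238)],22).round(1),"plug2",cast(ci,[(233,98),(299,82)],55).round(1))
print(edge('w15',(232,192),(328,184),131))
E
```

```text
tray end [[ 486.  -152. ]
 [ 489.1   66. ]
 [ 376.9   81.3]
 [ 375.4 -135.7]] plug2 [[404.3   0.5]
 [460.1   5.4]]
(array([[402.6, -61.4],
       [466.2, -64.6]]), np.float64(63.63561118153325), np.float64(-2.884946737808582))
```

>>> {"name": "apply_moves", "arguments": {
  "series": "0 0.1 1.5 0 0 0 1; 0 0 2 0 0 0 1; 0 0 1.8 0 0 0 1; 0 0 1 0 0 0 1; 0 0 0.6 0 0 0 1; 0 0 0.3 0 0 0 1; 0 0 0.2 0 0 0 1; 0 0 0.2 0 0 0 1; 0 0 0.2 0 0 0 1; 0 0 0.1 0 0 0 1"
}}

```text
clock: 51.88
eef_pos: [431.3, -92.1, 133.6]
tcp_rot: [3.14, 0.0, 1.436]
contact_force: [0.5, 0.6, -3.4]
opening: 0.149
```

>>> {"name": "apply_moves", "arguments": {
  "series": "0 0 0.1 0 0 0 1; 0 0 0 0 0 0 1; 0 0 0 0 0 0 1; 0 0 0 0 0 0 1; 0 0 0 0 0 0 1; 0 0 0 0 0 0 1; 0 0 0 0 0 0 1; 0 0 0 0 0 0 1; 0 0 0 0 0 0 1; 0 0 0 0 0 0 1"
}}

```text
clock: 52.72
eef_pos: [430.8, -92.0, 132.2]
tcp_rot: [3.142, 0.0, 1.436]
contact_force: [-0.3, -0.2, -1.8]
opening: 0.15
```

```bash
python3 - <<'E'
from h import *
st();ci,im=wrist('w16')
# white face hull: fit top-face far edge
h=cv2.cvtColor(im,cv2.COLOR_BGR2HSV);m=cv2.inRange(h,(0,0,205),(30,60,255));m[:150]=0;m[290:]=0;m[:,:200]=0;m[:,360:]=0
n,l,s,c=cv2.connectedComponentsWithStats(m);k=1+np.argmax(s[1:,4]);print(s[k])
q=np.argwhere(l==k)[:,::-1]
H=cv2.approxPolyDP(cv2.convexHull(q.astype(np.int32)),2.5,True)[:,0];print(H.tolist())
E
```

```text
t52.7 [430.8 -92.  132.2] [3.142 0.    1.436] F [-0.3 -0.2 -1.8] op 0.150 q [-0.21  0.23  2.12 -0.    0.79 -0.08]
[ 228  168   98   53 2033]
[[325, 220], [233, 220], [228, 189], [232, 183], [315, 168], [324, 180]]
```

>>> {"name": "apply_moves", "arguments": {
  "series": "0 0 0.1 0 0 0 1; 0 0 0.08 0 0 0 1; 0 0 0 0 0 0 1; 0 0 0 0 0 -0.111 1; 0 0 0 0 0 -0.111 1; 0 0 0 0 0 -0.111 1; 0 0 0 0 0 -0.111 1; 0 0 0 0 0 -0.111 1; 0 0 0 0 0 -0.111 1; 0 0 0 0 0 -0.111 1"
}}

```text
clock: 53.6
eef_pos: [431.2, -92.1, 130.8]
tcp_rot: [3.141, 0.001, 2.218]
contact_force: [-0.4, -1.1, 4.5]
opening: 0.149
```

>>> {"name": "apply_moves", "arguments": {
  "series": "0 0 0 0 0 -0.111 1; 0 0 0 0 0 -0.111 1; 0 0 0 0 0 -0.111 1; 0 0 0 0 0 -0.111 1; 0 0 0 0 0 -0.111 1; 0 0 0 0 0 -0.111 1; 0 0 0 0 0 -0.111 1; 0 0 0 0 0 -0.111 1; 0 0 0 0 0 0 1; 0 0 0 0 0 0 1"
}}

```text
clock: 54.43
eef_pos: [431.4, -92.1, 130.9]
tcp_rot: [-3.141, 0.001, 3.097]
contact_force: [0.2, -0.6, 5.9]
opening: 0.145
```

>>> {"name": "apply_moves", "arguments": {
  "series": "0 0 -0.3 0 0 0 1; 0 0 -0.3 0 0 0 1; 0 0 -0.3 0 0 0 1; 0 0 -0.3 0 0 0 1; 0 0 0 0 0 0 1; 0 0 0 0 0 0 1; 0 0 0 0 0 0 1; 0 0 0 0 0 0 1; 0 0 0 0 0 0 1; 0 0 0 0 0 0 1"
}}

```text
clock: 55.27
eef_pos: [430.7, -92.0, 142.3]
tcp_rot: [3.142, -0.0, 3.101]
contact_force: [-0.5, 1.0, -2.0]
opening: 0.149
```

```bash
python3 -c "
from h import *
st()"
```

```text
t55.3 [430.7 -92.  142.3] [ 3.142 -0.     3.101] F [-0.5  1.  -2. ] op 0.149 q [-0.21  0.21  2.11 -0.    0.82 -1.74]
```

>>> {"name": "apply_moves", "arguments": {
  "series": "0 0 -1 0 0 0 1; 0 0 -2 0 0 0 1; 0 0 -2.5 0 0 0 1; 0 0 -2.5 0 0 0 1; 0 0 -1.8 0 0 0 1; 0 0 0 0 0 0 1; 0 0 0 0 0 0 1; 0 0 0 0 0 0 1; 0 0 0 0 0 0 1; 0 0 0 0 0 0 1"
}}

```text
clock: 56.1
eef_pos: [430.0, -91.8, 239.3]
tcp_rot: [3.141, -0.002, 3.101]
contact_force: [0.9, 0.6, -2.3]
opening: 0.152
```

```bash
python3 -c "
from h import *
st();go(685,-300,240)"
```

```text
t56.1 [430.  -91.8 239.3] [ 3.141e+00 -2.000e-03  3.101e+00] F [ 0.9  0.6 -2.3] op 0.152 q [-0.21  0.07  2.02  0.    1.05 -1.74]
turn rz -0.000 (j6 now -1.74) | shift before turn [-26.33 -19.76  -0.07] | after turn [-26.33 -19.76  -0.07]
```

>>> {"name": "apply_moves", "arguments": {
  "series": "-2.63 -1.98 0 0 0 0 1; -2.63 -1.98 0 0 0 0 1; -2.63 -1.98 0 0 0 0 1; -2.63 -1.98 0 0 0 0 1; -2.63 -1.98 0 0 0 0 1; -2.63 -1.98 0 0 0 0 1; -2.63 -1.98 0 0 0 0 1; -2.63 -1.98 0 0 0 0 1; -2.63 -1.98 0 0 0 0 1; -2.63 -1.98 0 0 0 0 1"
}}

```text
clock: 56.93
eef_pos: [686.1, -301.5, 238.5]
tcp_rot: [3.141, -0.002, 3.101]
contact_force: [0.1, 1.3, -2.2]
opening: 0.15
```

>>> {"name": "apply_moves", "arguments": {
  "series": "0 0 0 0 0 0 1; 0 0 0 0 0 0 1; 0 0 0 0 0 0 1; 0 0 0 0 0 0 1; 0 0 0 0 0 0 1; 0 0 0 0 0 0 1; 0 0 0 0 0 0 1; 0 0 0 0 0 0 1; 0 0 0 0 0 0 1; 0 0 0 0 0 0 1"
}}

```text
clock: 57.77
eef_pos: [685.4, -300.5, 240.6]
tcp_rot: [-3.142, 0.0, 3.101]
contact_force: [-0.2, 0.3, -2.0]
opening: 0.149
```

```bash
python3 - <<'E'
from h import *
st();ci,im=wrist('w17')
print("expect hole",proj(ci,[(632.5,-300,40)]))
g=cv2.cvtColor(im,cv2.COLOR_BGR2GRAY);u,v=proj(ci,[(632.5,-300,40)])[0].astype(int)
sub=g[v-60:v+60,u-60:u+60];print(np.percentile(sub,[5,20,50,80]))
cv2.imwrite('pics/w17c.png',cv2.resize(im[v-75:v+75,u-75:u+75],None,fx=4,fy=4,interpolation=cv2.INTER_CUBIC));print(u,v)
E
```

```text
t57.8 [ 685.4 -300.5  240.6] [-3.142  0.     3.101] F [-0.2  0.3 -2. ] op 0.149 q [-0.42  0.55  1.34  0.    1.25 -1.95]
expect hole [[275.75237782 139.06655779]]
[ 54.  82.  87. 133.]
275 139
```

View pics/w17c.png

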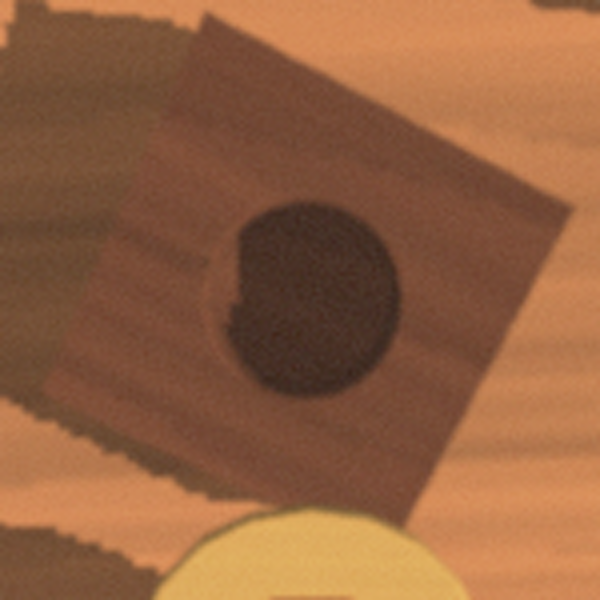

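The empty hole is centred at crop (302,300), about 198 px across.

```bash
python3 - <<'E'
from h import *
ci=np.load('pics/w17.npz');p=cast(ci,[(275.1,138.6)],40)[0];print(p)
collar('w17')
go(p[0]+0.7,p[1]-0.3,150)
E
```

```text
[ 632.01906575 -300.63068272]
collar [ 236  191   87   71 2567] ((682.0216064453125, -299.9734802246094), 29.390581130981445) minus tcp [-3.4  0.6]
turn rz -0.000 (j6 now -1.95) | shift before turn [ 5.27 -0.25  9.05] | after turn [ 5.27 -0.25  9.05]
```

>>> {"name": "apply_moves", "arguments": {
  "series": "2.6 -0.02 0 0 0 0 1; 2.67 -0.02 0 0 0 0 1; 0 0 2.5 0 0 0 1; 0 0 2.5 0 0 0 1; 0 0 2.3 0 0 0 1; 0 0 1.2 0 0 0 1; 0 0 0.5 0 0 0 1; 0 0 0 0 0 0 1; 0 0 0 0 0 0 1; 0 0 0 0 0 0 1"
}}

```text
clock: 58.65
eef_pos: [633.8, -299.2, 152.0]
tcp_rot: [-3.141, 0.002, 3.101]
contact_force: [0.1, 0.4, -1.9]
opening: 0.147
```

```bash
python3 -c "
from h import *
st();go(632.7,-300.9,116)"
```

```text
t58.6 [ 633.8 -299.2  152. ] [-3.141e+00  2.000e-03  3.101e+00] F [ 0.1  0.4 -1.9] op 0.147 q [-0.44  0.56  1.54  0.    1.04 -1.97]
turn rz -0.000 (j6 now -1.97) | shift before turn [ 0.1  -0.17  3.6 ] | after turn [ 0.1  -0.17  3.6 ]
```

>>> {"name": "apply_moves", "arguments": {
  "series": "0 -0.15 0.7 0 0 0 1; 0 0 0.7 0 0 0 1; 0 0 0.5 0 0 0 1; 0 0 0.5 0 0 0 1; 0 0 0.4 0 0 0 1; 0 0 0.3 0 0 0 1; 0 0 0.2 0 0 0 1; 0 0 0 0 0 0 1; 0 0 0 0 0 0 1; 0 0 0 0 0 0 1"
}}

```text
clock: 59.48
eef_pos: [632.9, -300.4, 117.7]
tcp_rot: [-3.141, 0.0, 3.101]
contact_force: [0.9, -0.9, -1.3]
opening: 0.151
```

```bash
python3 -c "
from h import *
st()"
```

```text
t59.5 [ 632.9 -300.4  117.7] [-3.141  0.     3.101] F [ 0.9 -0.9 -1.3] op 0.151 q [-0.45  0.6   1.55 -0.    0.99 -1.98]
```

>>> {"name": "apply_moves", "arguments": {
  "series": "0 0 0.1 0 0 0 1; 0 0 0.08 0 0 0 1; 0 0 0 0 0 0 1; 0 0 0 0 0 0 1; 0 0 0 0 0 0 0.4; 0 0 0 0 0 0 -0.2; 0 0 0 0 0 0 -1; 0 0 0 0 0 0 -1; 0 0 0 0 0 0 -1; 0 0 0 0 0 0 -1"
}}

```text
clock: 60.32
eef_pos: [632.7, -300.3, 115.6]
tcp_rot: [-3.142, 0.0, 3.101]
contact_force: [0.3, 0.2, 0.2]
opening: 0.976
```

>>> {"name": "apply_moves", "arguments": {
  "series": "0 0 -1 0 0 0 -1; 0 0 -2 0 0 0 -1; 0 0 -3 0 0 0 -1; 0 0 -3 0 0 0 -1; 0 0 -3 0 0 0 -1; 3 0 -2 0 0 0 -1; 3 0 -1 0 0 0 -1; 3 0 0 0 0 0 -1; 3 0 0 0 0 0 -1; 3 0 0 0 0 0 -1"
}}

```text
clock: 61.15
eef_pos: [481.6, -294.0, 266.8]
tcp_rot: [-3.141, 0.001, 3.101]
contact_force: [1.0, -1.5, 0.3]
opening: 0.999
```

>>> {"name": "apply_moves", "arguments": {
  "series": "2 0 0 0 0 0 -1; 2 0 0 0 0 0 -1; 2 0 0 0 0 0 -1; 0 0 0 0 0 0 -1; 0 0 0 0 0 0 -1; 0 0 0 0 0 0 -1; 0 0 0 0 0 0 -1; 0 0 0 0 0 0 -1; 0 0 0 0 0 0 -1; 0 0 0 0 0 0 -1"
}}

```text
clock: 61.98
eef_pos: [423.3, -291.6, 265.5]
tcp_rot: [3.141, -0.0, 3.101]
contact_force: [0.3, -0.2, 1.0]
opening: 1.002
```

```bash
python3 - <<'E'
from h import *
st();cv2.imwrite('pics/sc9.png',cv2.resize(r.grab_frame("scene"),(784,588)))
E
```

```text
t62.0 [ 423.3 -291.6  265.5] [ 3.141 -0.     3.101] F [ 0.3 -0.2  1. ] op 1.002 q [-0.61  0.16  1.85  0.    1.13 -2.14]
```

View pics/sc9.png

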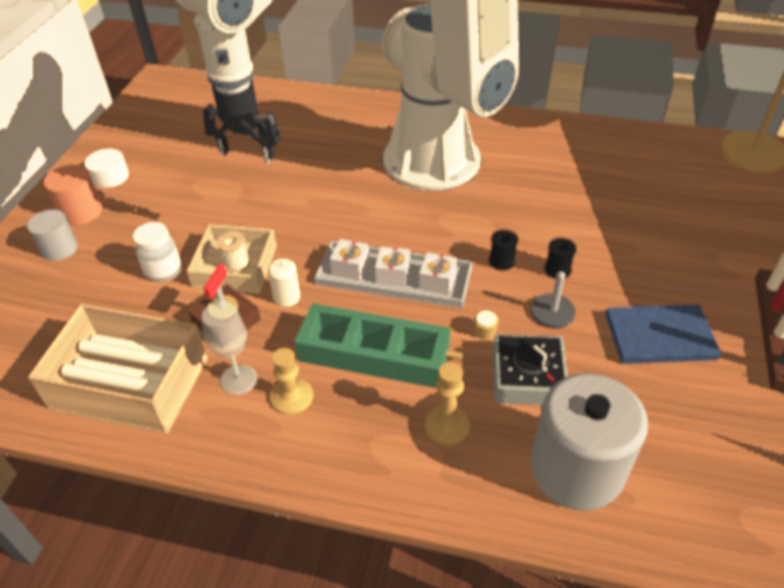

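```bash
python3 - <<'E'
from h import *
ci=r.camera_info("scene")
c=np.array([636.5,317.3])
for a in (51,30,70):
  t=np.radians(a);u=np.array([np.cos(t),np.sin(t)])
  print(a,(proj(ci,[(*c,95),(*(c+29*u),95),(*(c+29*u),61),(*(c+48*u),50)])*1.4).round(0).tolist())
im=cv2.imread('pics/sc9.png');m=(im.min(2)>165);m[:,:505]=0;m[:,562:]=0;m[:335]=0;m[392:]=0
n,l,s,cc=cv2.connectedComponentsWithStats(m.astype(np.uint8))
for k in range(1,n):print(s[k],cc[k].round(0))
E
```

```text
51 [[533.0, 344.0], [545.0, 354.0], [542.0, 365.0], [549.0, 376.0]]
30 [[533.0, 344.0], [540.0, 356.0], [537.0, 368.0], [541.0, 379.0]]
70 [[533.0, 344.0], [548.0, 351.0], [545.0, 362.0], [554.0, 371.0]]
[545 356   1   1   1] [545. 356.]
```

```bash
python3 -c "
from rig import r
print(r.sign_off())"
```

```text
the job is handed in; nothing more can be done
None
```

The job is done and handed in at about 62 s of the 210 s allowed; I got no verdict back.

- **Dial:** I turned it to the long red tick first. The pointer read 49–51.5° against the tick's 50–51°, and the last scene picture agreed.
- **Bobbin:** It came up off its post and stands in the plywood crate. The black look-alikes were left alone.
- **Plugs:** All three were present. Each was threaded, drawn straight out and unthreaded on the tray floor with the puller only. The last scene picture shows them upright in the tray and the three wells empty.
- **Puller:** It is back upright in its stand.
- **Other things:** The candlesticks, candles, glass, jar and book look in place in the last picture. I did not measure their positions. The tray had not moved when I last checked it, before setting down the third plug.

- **Disagreements:** An early estimate of the bobbin's position was about 7 mm off and was corrected from its foot and flange edges. The first picture over the block was taken while the arm was still settling and was about 2 mm off, so I took it again. The first plug yawed about 18° while hanging, so I measured its angle before freeing it.
- **Pictures:** I viewed 18 against the budget of 14, four over rather than the one or two allowed.

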